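Clamp the lid onto the cold-brew keg

ROBOT

A 6-joint arm with a two-finger parallel gripper is mounted at the origin on a cart in front of the work surface, level with it; the furniture and walls round the work are solid. World frame = base frame: x ahead of the robot, y to its left, z up, the work surface at z = 0. Lengths are in m, angles in degrees, forces in N, time in s.
With the tool pointing down it reaches from about 0.35 to 0.875 m from the base axis. Payload 4.2 kg.
Tool frame: the origin (TCP) lies between the finger pads; the fingertips stand 14 mm ahead of it and the grasp point (between the pads) lies 5 mm behind it; z points along the fingers, y is the line along which they close (so a half turn about z gives the same grasp; the last joint's range is limited). The gripper opens to 87 mm and grips with 3 to 60 N. Pads are 19 mm wide; open, the fingers measure 117 mm over their backs; the gripper's body (75 mm by 190 mm) begins 51 mm behind the grasp point.
Start: joints at [-58.006, 22.042, 0.453, 0, -68.411, -14.817], TCP at [0.185, -0.597, 0.237] pointing down, gripper open.
Joint ranges: [-179.83, 179.83], [-69.29, 118.12], [-61.27, 80.66], [-181.25, 117.63], [-171.15, -9.14], [-177.46, 177.46]. Speed limits (degrees/s): [159.86, 159.86, 180, 180, 180, 180].

INTERFACE

Orientations are given as a 3x3 rotation matrix whose columns are the frame's x, y, z axes.
In Python, from station import * gives the robot as it stands. The module is installed in compiled form; this text tells all that it offers.
- The arm moves only by the tool play_rows, never from a script. Its argument "steps" is a list of rows, each an object of numbers: "ax", "ay", "az": the turn, a rotation vector about the tool's x, y, z in degrees; "dx", "dy", "dz": the shift along the tool's x, y, z in mm; "claw": the finger opening in mm, from 0 to 87. A call has 1 to 20 rows; each row shifts and turns the commanded pose from where the row before left it, along the tool's axes as they then stand; what a row does not reach is not made up. A row lasts 1/10 s, in which the tool goes at most 50 mm and 8.59 degrees, less where a joint would pass 70% of its speed; a pose out of reach is approached as far as the arm can. A call with a gripper value outside its range is refused whole. The fingers move at their own pace and stop on an object; the grip force is fixed at half the most. Time passes only in rows, so rows that do not move let the fingers close. It gives the time, the measured TCP pose, the force, the opening and the grip force at its end, in the units of the state.
- sense(): the state, without advancing time (a new reading comes with each control period).
- capture(name): name is "side" or "top"; returns a dict with "frame" (420x560x3 uint8, blue, green, red), "range_z" (420x560 float32, m along the optical axis (not along the pixel's ray), 0 where there is no reading), "fx", "fy", "cx", "cy" (pixels), "k1" (the pictures are not rectified: a ray, as slopes to the right and down, at radius r is drawn at 1 + k1 r^2 times it, then the intrinsics apply), "xyz" and "rotation" of the camera in the world. Camera axes: x right, y down, z forward; pixel columns grow to the right and rows downward; lengths in m; the calibration is good to about 2 mm. A picture is of the moment at which its call begins.
- finish_job(): hands the job in; it is judged then, once.
The state is a dict: "time_s": time; "joints": joint angles; "joint_velocities": joint speeds; "effort": joint torques, N m; "tcp_pos": TCP position; "ee_rot": TCP orientation; "wrist_force": force on the tool from outside, world axes, zero at the start; "moment": the same for the moment, N m; "gripper_width": opening from 0.0 (shut) to 1.0 (fully open); "gripper_force": force on a finger pad.
Only numpy, scipy, OpenCV 4.12 (cv2) and the standard library are available. Lean on these libraries where they do the work, as an engineer would, in place of code of your own. Each camera call takes 0.05 s, during which the arm holds its last target. There are 200 camera calls.

TASK

Close the small steel keg: set its lid on the rim in front, slide it back under the fixed rear half of the clamp ring until it is fully seated, swing the hinged front half of the ring gently home around the rims, then turn the red-knobbed latch lever over the ring's post and press it home, firmly but not hard, against its stop. Feel your way rather than forcing anything, and leave the bowl, the glass and the onion where they are.

Things in the scene. Friction and masses are not known exactly. Their poses are not given: they have to be found in the camera images.
- keg: Squat stainless keg, fixed on the worktop: body 120 mm across up to 58 mm high, neck 80 mm, rim flange 97 mm across, its flat top 100 mm above the worktop. Origin: centre of the underside; z up; +x points to the fixed rear half of the clamp ring, so the rim is open on the -x side (front). A lug at the ring's -y end carries the latch lever, its stop and a spring buffer.
- rim (a point): Centre of the rim's flat top, 100 mm above the worktop; axes as the keg's. The fixed rear half ring (-86 to 86 degrees about +x) has a wall of inner radius 50, outer 55 mm, and from -54 to 54 degrees a top lip reaching in to radius 42 mm, underside 107.5 and top 112 mm above the worktop: the lid's flange slides under it from the front with 1.5 mm to spare.
- lid: Loose steel lid, about 0.25 kg, flat on the worktop at the start. Flange disc 97 mm across, 6 mm thick; low dome of radius 36 mm to 14 mm high; black upright knob 22 mm across to 46 mm high. Origin: centre of the flat underside; z up. Set it on the rim 14 to 18 mm towards the keg's -x, then slide it along +x to the rear wall; seated, its origin is within 2 mm of rim.
- hoop (a joint): Hinge angle (rad) of the swinging front half ring, vertical axis: 0 closed, growing as it opens (clockwise from above), 0.75 to 0.95 at the start. Takes 2 to 5 N at the post, stays where left. Wall and lip as the rear half's. From about 0.022 its end presses a spring buffer (2 N, rising to 6 N at 0, solid near -0.01), which pushes it back to 0.02 to 0.04 if let go unlatched.
- hoop_post (a point): Point on the axis of the upright round steel post at the swinging half's free end: 10 mm across, top 165 mm above the worktop, this point at 150 mm. Cage or pinch it from above to swing the ring (pinched hard, it resists turning in the fingers); keep fingertips above 128 mm. It moves on a circle of 136.4 mm about hoop_hinge; closed, it is at x = -10, y = -76 mm in the keg's frame.
- hoop_hinge (a point): Point on the vertical hinge axis of the swinging half ring, 150 mm above the worktop; at x = 0, y = +60 mm in the keg's frame. Axes as the keg's.
- lever (a joint): Angle (rad) of the latch lever about its upright pivot, growing as it opens (counterclockwise from above): 1.25 to 1.5 at the start; latched at its stop it reads anything from -0.24 to 0.09, as the stop is set. 2 to 4 N at the knob; stays where left. Closing sweeps a bent-rod hook (119 to 127 mm high) round the post's foot, which catches the post if hoop is about 0.04 or less and draws it to 0.
- lever_knob (a point): Point on the axis of the red upright round knob at the lever's end: 14 mm across, from 118 to 165 mm above the worktop, point 150 mm above it; the lever's arm below it reaches up to 128 mm. Held loosely it turns freely in the fingers. Moves on a circle of 75 mm about lever_pivot; at lever = 0 it lies from the pivot in the direction 217 degrees in the keg's frame (x = -44, y = -121 mm).
- lever_pivot (a point): Point on the lever's vertical pivot axis, 150 mm above the worktop; at x = 16, y = -76 mm in the keg's frame. Axes as the keg's.
- lever_stop: Slotted plate on the lug with an adjustable upright rubber pin, 8 mm across, that the lever's tail meets 23 mm from the pivot. Where it stands differs each time and is not reported: feel for it. It gives 1 mm at 65 N; 10 N at the knob presses it with about 25 N. 5 to 8 N at the knob is a firm press, 15 N too hard. Origin on the pivot axis at worktop height; axes as the keg's.
- buffer: Small rubber-tipped spring plunger in the lug, 108 mm above the worktop, that the end of the swinging half ring presses as it closes; 4 mm of travel.
- bowl_1: White bowl, 115 mm across, 59 mm high, loose bystander; origin at the centre of its underside, z up.
- glass_2: Small clear glass, 63 mm across, 88 mm high, loose bystander; origin at the centre of its underside, z up.
- onion_1: Onion, 75 mm, loose bystander; origin at the centre of its underside.
Mind the look-alikes: they are no part of the job. Leave any blue look-alike of the lid alone.

How it is judged:
By the outcome, as a careful person would: the job done as asked, in the order asked, and still so for the second after the job is handed in, with the robot touching nothing.
It also fails if it takes over 72 s, if anything falls off the work surface, if the arm or the gripper's body presses on something with over 40 N, if the wrist force passes 120 N, or if a joint passes its speed limit or range.

## Working session

There is one attempt and no reset: what is moved stays moved. The work goes in short steps, Python scripts to look and compute and a tool call to move; the robot and the scene stay as the last step left them, time stands still between calls to the robot, and variables do not carry over. Pictures are saved under pics/ and viewed, at most 10 in all, crops included, and the job is handed in when it is done.

Besides the shell and the picture viewer there is one more tool, called after "Request:" as name(argument=value, ...) on one line, values as JSON. play_rows: Moves the arm, as the interface text tells. Its arguments: {"type":"object","properties":{"steps":{"type":"array"}},"required":["steps"]}

```bash
mkdir -p pics; cat > h.py <<'E'
from station import *
import numpy as np, cv2
def K(c): return np.array([[c['fx'],0,c['cx']],[0,c['fy'],c['cy']],[0,0,1.]])
def slopes(c,uv):
    uv=np.atleast_2d(np.asarray(uv,float))
    d=np.array([c['k1'],0,0,0,0.])
    return cv2.undistortPointsIter(uv.reshape(-1,1,2),K(c),d,None,None,(3,50,1e-10)).reshape(-1,2)
def onplane(c,uv,z):
    s=slopes(c,uv); r=np.c_[s,np.ones(len(s))]@np.array(c['rotation']).T
    o=np.array(c['xyz']); t=(z-o[2])/r[:,2]
    return o+r*t[:,None]
def cloud(c):
    h,w=c['range_z'].shape; v,u=np.mgrid[:h,:w]
    s=slopes(c,np.c_[u.ravel(),v.ravel()]); 
    p=np.c_[s,np.ones(len(s))]*c['range_z'].reshape(-1,1)
    return (np.array(c['xyz'])+p@np.array(c['rotation']).T).reshape(h,w,3)
def proj(c,P):
    q=(np.atleast_2d(P)-np.array(c['xyz']))@np.array(c['rotation']); s=q[:,:2]/q[:,2:]
    s=s*(1+c['k1']*(s**2).sum(1,keepdims=True)); return s*[c['fx'],c['fy']]+[c['cx'],c['cy']]
E
python3 - <<'E'
from h import *
for n in('side','top'):
    c=capture(n); cv2.imwrite(f'pics/{n}0.png',c['frame']); np.save(n+'0.npy',c,allow_pickle=True)
    print(n,c['xyz'],np.round(c['rotation'],3).tolist(),c['fx'],c['k1'])
s=sense();print({k:np.round(v,3).tolist() for k,v in s.items()})
E
```

```text
side [ 0.47198283 -0.5109879   0.68418552] [[0.991, -0.082, 0.109], [-0.136, -0.644, 0.753], [0.008, -0.761, -0.649]] 378.9634193332403 0.02019979907407497
top [0.35878763 0.12134075 0.93904739] [[-0.025, -0.975, 0.222], [-1.0, 0.023, -0.012], [0.007, -0.222, -0.975]] 419.5036318750498 0.0013773481031048636
{'time_s': 0.1, 'joints': [-58.005, 22.087, 0.388, -0.025, -68.414, -14.817], 'joint_velocities': [-0.025, -0.092, 0.253, 0.063, -0.007, 0.089], 'effort': [-0.0, -39.169, 18.793, 4.232, 0.013, -0.0], 'tcp_pos': [0.184, -0.597, 0.236], 'ee_rot': [[-0.955, -0.295, -0.001], [-0.295, 0.955, 0.002], [0.0, 0.002, -1.0]], 'wrist_force': [-0.651, 0.055, -0.011], 'moment': [0.006, 0.004, -0.006], 'gripper_force': 0.0, 'gripper_width': 1.001}
```

View pics/top0.png

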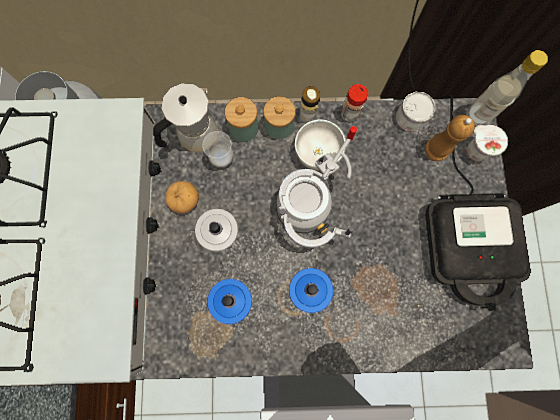

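View pics/side0.png

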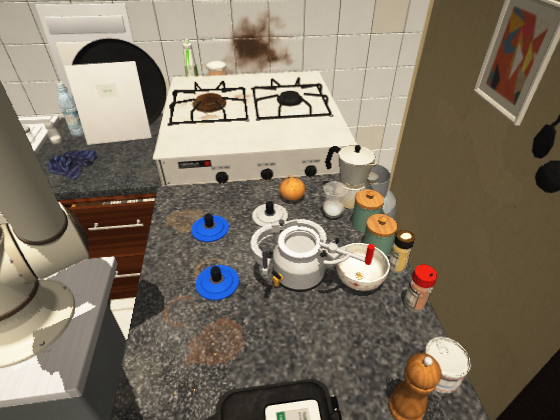

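Top: steel lid at (216,229) with two blue look-alikes at (229,301) and (311,290). The keg is at (305,205) and the red knob at (352,132), beside the bowl at (320,145). I'll enlarge the keg and lid.

```bash
python3 - <<'E'
from h import *
c=np.load('top0.npy',allow_pickle=True).item()
f=c['frame'][115:265,185:385]; cv2.imwrite('pics/topcrop.png',cv2.resize(f,None,fx=4,fy=4,interpolation=cv2.INTER_CUBIC))
c=np.load('side0.npy',allow_pickle=True).item()
f=c['frame'][180:300,235:395]; cv2.imwrite('pics/sidecrop.png',cv2.resize(f,None,fx=5,fy=5,interpolation=cv2.INTER_CUBIC))
E
```

```text
(no output)
```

View pics/topcrop.png

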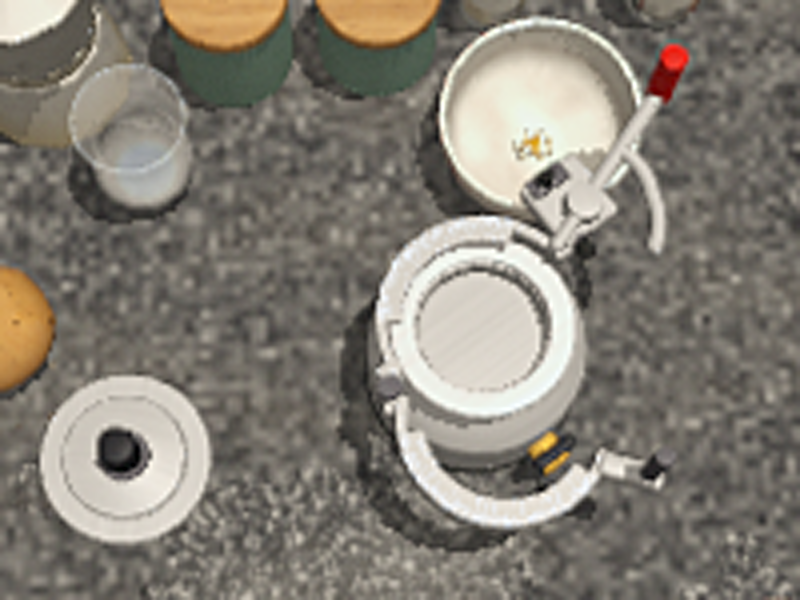

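View pics/sidecrop.png

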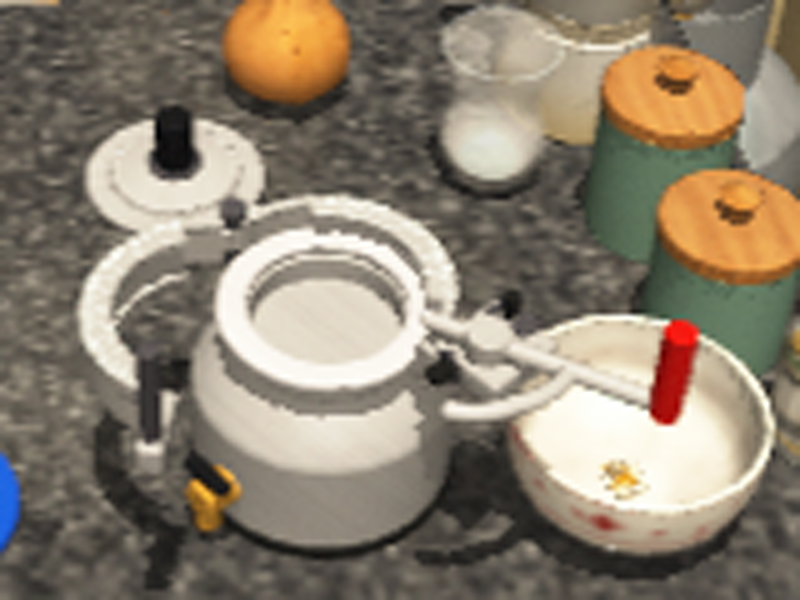

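Both crops confirm it: the lid is the steel disc with a black knob, at crop (125,460). The hinge is at crop (390,380), the lever pivot at (585,200) with the red knob at (670,70), and the swinging half's post at (655,468). The keg front faces the lower right. Next I'll measure.

```bash
cat > m.py <<'E'
from h import *
from scipy.optimize import least_squares
def circ(P,R=None,c0=None):
    c0=P.mean(0) if c0 is None else c0
    if R is None:
        r=least_squares(lambda q:np.hypot(*(P-q[:2]).T)-q[2],[*c0,.05],loss='soft_l1',f_scale=.001);return r.x
    r=least_squares(lambda q:np.hypot(*(P-q).T)-R,c0,loss='soft_l1',f_scale=.001);return r.x
E
python3 - <<'E'
from m import *
C={n:np.load(n+'0.npy',allow_pickle=True).item() for n in('top','side')}
for n,c in C.items():
    X=cloud(c); ok=c['range_z']>0
    hsv=cv2.cvtColor(c['frame'],cv2.COLOR_BGR2HSV)
    print(n,'table z',np.median(X[...,2][ok&(np.abs(X[...,2])<.01)]))
    g=onplane(c,[[305,200] if n=='top' else [299,240]],.1)[0]
    print('guess',g)
    d=np.hypot(X[...,0]-g[0],X[...,1]-g[1])
    m=ok&(d<.06)&(np.abs(X[...,2]-.1)<.004)
    P=X[m]; print('rim n',m.sum(),P[:,2].mean())
    # outer edge pts: by angle bins max radius
    ctr=P[:,:2].mean(0)
    for _ in range(5):
        r=np.hypot(*(P[:,:2]-ctr).T); a=np.degrees(np.arctan2(P[:,1]-ctr[1],P[:,0]-ctr[0]))//10
        inner=np.array([P[a==k][r[a==k].argmin(),:2] for k in np.unique(a)])
        q=circ(inner); ctr=q[:2]
    print('inner fit',q)
    m=ok&(d<.075)&(X[...,2]>.1085)&(X[...,2]<.116)
    L=X[m]; rr=np.hypot(*(L[:,:2]-ctr).T); a=np.degrees(np.arctan2(L[:,1]-ctr[1],L[:,0]-ctr[0]))
    s=(rr>.041)&(rr<.056); print('lip n',s.sum(),'ang hist',np.histogram(a[s],np.arange(-180,181,10))[0].tolist())
    # red
    red=((hsv[...,0]<8)|(hsv[...,0]>172))&(hsv[...,1]>170)&(hsv[...,2]>90)
    red&=ok&(d<.25)&(X[...,2]>.11)&(X[...,2]<.175)
    R=X[red]; print('red',red.sum(),R.mean(0) if len(R) else '',R[R[:,2]>.16].mean(0) if len(R) else '',np.argwhere(red).mean(0)[::-1])
    # dark post
    p=ok&(X[...,2]>.12)&(X[...,2]<.17)&(d<.2)&~red
    nl,lab,st,ce=cv2.connectedComponentsWithStats(p.astype(np.uint8))
    for k in range(1,nl):
        if st[k,4]>5: print('tall',ce[k],st[k,4],X[lab==k].mean(0).round(4),X[lab==k][:,2].max())
    # lid flange
    gl=onplane(c,[[216,230] if n=='top' else [270,215]],.006)[0]
    dl=np.hypot(X[...,0]-gl[0],X[...,1]-gl[1])
    kn=ok&(dl<.06)&(X[...,2]>.041)&(X[...,2]<.052); print('knob',kn.sum(),X[kn].mean(0))
    fl=ok&(dl<.06)&(X[...,2]>.003); P=X[fl][:,:2]; print('lid centre mean',P.mean(0),'bbox ctr',(P.max(0)+P.min(0))/2,np.ptp(P,axis=0))
E
```

```text
top table z -0.0003182718616854263
guess [0.57316944 0.05598909 0.1       ]
rim n 704 0.09927266893675603
inner fit [0.58235157 0.05535618 0.03561589]
lip n 354 ang hist [0, 0, 0, 0, 0, 0, 0, 0, 0, 0, 0, 0, 2, 6, 13, 12, 25, 27, 27, 25, 25, 26, 24, 24, 27, 25, 24, 13, 11, 12, 6, 0, 0, 0, 0, 0]
red 79 [ 0.69782422 -0.0391449   0.15317914] [ 0.70012796 -0.03989927  0.16430823] [351.69620253 132.24050633]
tall [338.67732558 160.125     ] 344 [ 0.6492 -0.0142  0.1262] 0.13060112056716144
tall [320.6875 158.875 ] 16 [0.6529 0.0225 0.1254] 0.12858324960052847
tall [349.06 230.32] 50 [ 0.4983 -0.0217  0.1514] 0.16902235606039806
knob 74 [0.53420989 0.25246072 0.04510728]
lid centre mean [0.53287326 0.25180334] bbox ctr [0.53316401 0.24922184] [0.10147337 0.10156389]
side table z -0.0008245215462613364
guess [0.58054446 0.05624814 0.1       ]
rim n 589 0.0988773524115523
inner fit [0.58345141 0.05585258 0.03585508]
lip n 249 ang hist [0, 0, 0, 0, 0, 0, 0, 0, 0, 0, 0, 0, 4, 8, 0, 6, 20, 17, 17, 19, 18, 16, 19, 16, 16, 19, 17, 9, 9, 10, 9, 0, 0, 0, 0, 0]
red 125 [ 0.69914479 -0.04216158  0.14637168] [ 0.7004488  -0.03983436  0.16330712] [369.048 253.664]
tall [337.25   239.9375] 16 [0.6544 0.0219 0.1252] 0.12775722994016459
tall [339.35174419 253.5377907 ] 344 [ 0.6495 -0.0153  0.125 ] 0.12992578414013667
tall [264.86170213 256.79787234] 94 [ 0.5006 -0.0245  0.1462] 0.16453129526630705
tall [371.78571429 257.42857143] 14 [ 0.7057 -0.0437  0.1365] 0.15642909759196033
knob 39 [0.53558103 0.25279439 0.04428424]
lid centre mean [0.53359493 0.24886986] bbox ctr [0.53560695 0.25552759] [0.09295228 0.0871721 ]
```

```bash
python3 - <<'E'
from m import *
C={n:np.load(n+'0.npy',allow_pickle=True).item() for n in('top','side')}
ctr=np.array([.583,.0556])
for n,c in C.items():
    X=cloud(c); ok=c['range_z']>0
    z=X[...,2]; d=np.hypot(X[...,0]-.5,X[...,1]+.023)
    for lo,hi in((.13,.14),(.14,.15),(.15,.16),(.16,.17)):
        m=ok&(d<.02)&(z>lo)&(z<hi); print(n,'post',lo,m.sum(),X[m].mean(0).round(4), (X[m].max(0)-X[m].min(0)).round(4))
    d=np.hypot(X[...,0]-.70,X[...,1]+.04)
    for lo,hi in((.13,.14),(.14,.15),(.15,.16),(.16,.17)):
        m=ok&(d<.02)&(z>lo)&(z<hi); print(n,'knob',lo,m.sum(),X[m].mean(0).round(4),(X[m].max(0)-X[m].min(0)).round(4))
    rr=np.hypot(X[...,0]-ctr[0],X[...,1]-ctr[1]); a=np.degrees(np.arctan2(X[...,1]-ctr[1],X[...,0]-ctr[0]))
    m=ok&(rr>.0425)&(rr<.049)&(z>.107)&(z<.117); print('lip 42-49',np.percentile(a[m],[0,1,99,100]).round(1))
    m=ok&(rr>.0505)&(rr<.0545)&(z>.107)&(z<.117); print('wall',np.percentile(a[m],[0,1,99,100]).round(1))
    # height map near hinge
    g=np.array([.549,.105]); d=np.hypot(X[...,0]-g[0],X[...,1]-g[1]); m=ok&(d<.02)&(z>.1145)
    print('hinge',m.sum(),X[m].mean(0).round(4) if m.any() else '',z[m].max() if m.any() else '')
    g=np.array([.640,.0025]); d=np.hypot(X[...,0]-g[0],X[...,1]-g[1]); m=ok&(d<.03)&(z>.1275)
    print('pivot',m.sum(),X[m].mean(0).round(4) if m.any() else '',X[m].max(0)if m.any() else '',X[m].min(0)if m.any() else '')
    # bowl extents
    g=np.array([.69,.03]); m=ok&(np.hypot(X[...,0]-.69,X[...,1]-.03)<.075)&(z>.045)&(z<.07); print('bowl rim',X[m].min(0),X[m].max(0))
E
```

```text
top post 0.13 7 [ 0.4979 -0.0209  0.1361] [0.0066 0.0078 0.0059]
top post 0.14 6 [ 0.4979 -0.0208  0.145 ] [0.0066 0.0083 0.0088]
top post 0.15 7 [ 0.497  -0.0213  0.1547] [0.0063 0.0079 0.0091]
top post 0.16 23 [ 0.4994 -0.0225  0.1645] [0.0096 0.0097 0.0086]
top knob 0.13 15 [ 0.6966 -0.0379  0.1343] [0.0072 0.0119 0.0072]
top knob 0.14 15 [ 0.6965 -0.0376  0.1447] [0.0085 0.0119 0.0089]
top knob 0.15 16 [ 0.6963 -0.0382  0.1551] [0.0066 0.0122 0.0088]
top knob 0.16 39 [ 0.7003 -0.0395  0.1642] [0.0126 0.0125 0.0066]
lip 42-49 [-19.1 -17.2  90.2  90.6]
wall [-51.4 -50.8 123.9 128. ]
hinge 14 [0.5482 0.103  0.1153] 0.11670393303918603
pivot 71 [0.6404 0.0031 0.1286] [0.66394533 0.0221934  0.13060112] [ 0.61907328 -0.01513889  0.12751686]
bowl rim [ 0.65963872 -0.03916616  0.04514192] [0.76442678 0.07179901 0.06143288]
side post 0.13 18 [ 0.5005 -0.0254  0.135 ] [0.0079 0.0031 0.0089]
side post 0.14 17 [ 0.5004 -0.0254  0.1451] [0.008  0.0041 0.0085]
side post 0.15 20 [ 0.5013 -0.0251  0.1551] [0.0095 0.0055 0.0091]
side post 0.16 23 [ 0.5004 -0.0224  0.1628] [0.0094 0.0093 0.0044]
side knob 0.13 25 [ 0.6996 -0.0431  0.135 ] [0.0119 0.0089 0.0097]
side knob 0.14 26 [ 0.6995 -0.043   0.1448] [0.0124 0.008  0.0097]
side knob 0.15 26 [ 0.6992 -0.0431  0.1549] [0.0118 0.0094 0.0093]
side knob 0.16 39 [ 0.701  -0.0401  0.1633] [0.012  0.0135 0.0056]
lip 42-49 [-18.1 -17.8  87.3  89.4]
wall [-52.2 -51.1 124.3 129.1]
hinge 4 [0.5493 0.1057 0.115 ] 0.11542514244001789
pivot 37 [0.6408 0.0038 0.1283] [0.65703899 0.02527043 0.12992578] [ 0.62811411 -0.00671215  0.12750349]
bowl rim [ 0.6165393  -0.04110229  0.04501801] [0.76376395 0.0734907  0.06951013]
```

Request:
play_rows(steps=[{"az":-6.1,"claw":50},{"az":-6.1,"claw":50},{"az":-6.1,"claw":50},{"dx":-39,"dy":24.4,"claw":50},{"dx":-39,"dy":24.4,"claw":50},{"dx":-39,"dy":24.4,"claw":50},{"dx":-39,"dy":24.4,"claw":50},{"dx":-39,"dy":24.4,"claw":50},{"dx":-39,"dy":24.4,"claw":50},{"dx":-39,"dy":24.4,"claw":50},{"dx":-39,"dy":24.4,"claw":50},{"dx":-39,"dy":24.4,"claw":50},{"dx":-39,"dy":24.4,"claw":50},{"dx":-39,"dy":24.4,"claw":50},{"dx":-39,"dy":24.4,"claw":50},{"dx":-39,"dy":24.4,"claw":50},{"dx":-39,"dy":24.4,"claw":50},{"dx":-39,"dy":24.4,"claw":50},{"dx":-39,"dy":24.4,"claw":50},{"dx":-39,"dy":24.4,"claw":50}])

```text
invalid input at $.steps[0]: expected keys ax, ay, az, dx, dy, dz, claw
```

```bash
cat > go.py <<'E'
import sys
from h import *
s=sense(); R=np.array(s['ee_rot']); p=np.array(s['tcp_pos'])
y=np.degrees(np.arctan2(R[1,0],R[0,0]))
print('t',s['time_s'],'tcp',p.round(4),'yawx',y.round(2),'tilt',R[:,2].round(3),'F',np.round(s['wrist_force'],2),'w',s['gripper_width']*87,'gf',s['gripper_force'],'j',np.round(s['joints'],0))
if len(sys.argv)>3:
    t=np.array([float(v) for v in sys.argv[1:4]]); print('tool delta mm',((t-p)@R*1000).round(1))
E
python3 go.py .534 .252 .034
```

```text
t 0.1 tcp [ 0.1845 -0.5966  0.2356] yawx -162.83 tilt [-0.001  0.002 -1.   ] F [-0.65  0.06 -0.01] w 87.05957926141424 gf 0.0 j [-58.  22.   0.  -0. -68. -15.]
tool delta mm [-584.5  707.2  202.9]
```

All keys are required.

Request:
play_rows(steps=[{"ax":0,"ay":0,"az":-6.1,"dx":0,"dy":0,"dz":0,"claw":50},{"ax":0,"ay":0,"az":-6.1,"dx":0,"dy":0,"dz":0,"claw":50},{"ax":0,"ay":0,"az":-6.1,"dx":0,"dy":0,"dz":0,"claw":50},{"ax":0,"ay":0,"az":0,"dx":-39,"dy":24.4,"dz":0,"claw":50},{"ax":0,"ay":0,"az":0,"dx":-39,"dy":24.4,"dz":0,"claw":50},{"ax":0,"ay":0,"az":0,"dx":-39,"dy":24.4,"dz":0,"claw":50},{"ax":0,"ay":0,"az":0,"dx":-39,"dy":24.4,"dz":0,"claw":50},{"ax":0,"ay":0,"az":0,"dx":-39,"dy":24.4,"dz":0,"claw":50},{"ax":0,"ay":0,"az":0,"dx":-39,"dy":24.4,"dz":0,"claw":50},{"ax":0,"ay":0,"az":0,"dx":-39,"dy":24.4,"dz":0,"claw":50},{"ax":0,"ay":0,"az":0,"dx":-39,"dy":24.4,"dz":0,"claw":50},{"ax":0,"ay":0,"az":0,"dx":-39,"dy":24.4,"dz":0,"claw":50},{"ax":0,"ay":0,"az":0,"dx":-39,"dy":24.4,"dz":0,"claw":50},{"ax":0,"ay":0,"az":0,"dx":-39,"dy":24.4,"dz":0,"claw":50},{"ax":0,"ay":0,"az":0,"dx":-39,"dy":24.4,"dz":0,"claw":50},{"ax":0,"ay":0,"az":0,"dx":-39,"dy":24.4,"dz":0,"claw":50},{"ax":0,"ay":0,"az":0,"dx":-39,"dy":24.4,"dz":0,"claw":50},{"ax":0,"ay":0,"az":0,"dx":-39,"dy":24.4,"dz":0,"claw":50},{"ax":0,"ay":0,"az":0,"dx":-39,"dy":24.4,"dz":0,"claw":50},{"ax":0,"ay":0,"az":0,"dx":-39,"dy":24.4,"dz":0,"claw":50}])

```text
time_s: 2.1
tcp_pos: [0.4838, 0.1274, 0.2363]
ee_rot: [[-0.814, -0.581, -0.0], [-0.581, 0.814, -0.0], [0.0, 0.0, -1.0]]
wrist_force: [0.6, -0.6, 0.1]
gripper_width: 0.575
gripper_force: 0.0
```

```bash
python3 go.py .534 .252 .034
```

```text
t 2.1 tcp [0.4838 0.1274 0.2363] yawx -144.49 tilt [-0. -0. -1.] F [ 0.56 -0.6   0.14] w 50.05448499409097 gf 0.0 j [ 33.  10. -17.  -0. -64. -88.]
tool delta mm [-113.3   72.3  202.3]
```

Request:
play_rows(steps=[{"ax":0,"ay":0,"az":0,"dx":-38,"dy":24,"dz":0,"claw":50},{"ax":0,"ay":0,"az":0,"dx":-38,"dy":24,"dz":0,"claw":50},{"ax":0,"ay":0,"az":0,"dx":-38,"dy":24,"dz":20,"claw":50},{"ax":0,"ay":0,"az":0,"dx":0,"dy":0,"dz":40,"claw":50},{"ax":0,"ay":0,"az":0,"dx":0,"dy":0,"dz":40,"claw":50},{"ax":0,"ay":0,"az":0,"dx":0,"dy":0,"dz":40,"claw":50},{"ax":0,"ay":0,"az":0,"dx":0,"dy":0,"dz":30,"claw":50},{"ax":0,"ay":0,"az":0,"dx":0,"dy":0,"dz":20,"claw":50},{"ax":0,"ay":0,"az":0,"dx":0,"dy":0,"dz":10,"claw":50},{"ax":0,"ay":0,"az":0,"dx":0,"dy":0,"dz":0,"claw":50},{"ax":0,"ay":0,"az":0,"dx":0,"dy":0,"dz":0,"claw":50}])

```text
time_s: 3.2
tcp_pos: [0.5354, 0.2507, 0.0374]
ee_rot: [[-0.814, -0.581, 0.001], [-0.581, 0.814, 0.001], [-0.001, -0.0, -1.0]]
wrist_force: [0.1, -0.1, 0.1]
gripper_width: 0.579
gripper_force: 0.0
```

```bash
python3 go.py .535 .2525 .034; python3 - <<'E'
from h import *
c=capture('side'); s=sense()
print(proj(c,[s['tcp_pos']]))
cv2.imwrite('pics/g1.png',cv2.resize(c['frame'][120:300,180:420],None,fx=3,fy=3))
E
```

```text
t 3.2 tcp [0.5354 0.2507 0.0374] yawx -144.5 tilt [ 0.001  0.001 -1.   ] F [ 0.09 -0.06  0.12] w 50.38408322956912 gf 0.0 j [ 41.  31. -18.   0. -41. -95.]
tool delta mm [-0.7  1.7  3.4]
[[269.76360729 205.8912696 ]]
```

View pics/g1.png

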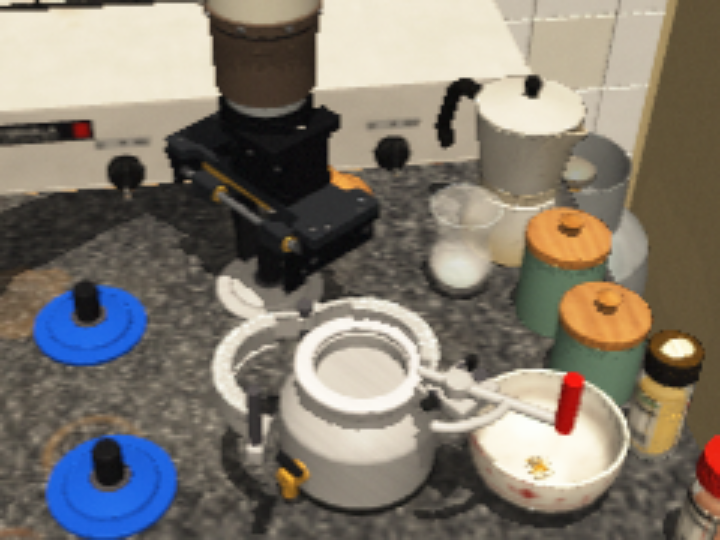

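The fingers straddle the black knob of the steel lid, at crop (268,265), i.e. full image about (269,208). The glass and onion are clear. Closing.

Request:
play_rows(steps=[{"ax":0,"ay":0,"az":0,"dx":-0.7,"dy":1.7,"dz":3.5,"claw":50},{"ax":0,"ay":0,"az":0,"dx":0,"dy":0,"dz":0,"claw":40},{"ax":0,"ay":0,"az":0,"dx":0,"dy":0,"dz":0,"claw":30},{"ax":0,"ay":0,"az":0,"dx":0,"dy":0,"dz":0,"claw":26},{"ax":0,"ay":0,"az":0,"dx":0,"dy":0,"dz":0,"claw":23},{"ax":0,"ay":0,"az":0,"dx":0,"dy":0,"dz":0,"claw":18},{"ax":0,"ay":0,"az":0,"dx":0,"dy":0,"dz":0,"claw":15},{"ax":0,"ay":0,"az":0,"dx":0,"dy":0,"dz":0,"claw":15},{"ax":0,"ay":0,"az":0,"dx":0,"dy":0,"dz":0,"claw":15}])

```text
time_s: 4.15
tcp_pos: [0.5344, 0.2523, 0.0332]
ee_rot: [[-0.814, -0.58, 0.0], [-0.58, 0.814, 0.0], [-0.0, 0.0, -1.0]]
wrist_force: [-0.7, 1.2, 1.5]
gripper_width: 0.243
gripper_force: 30.0
```

```bash
python3 go.py .535 .2525 .034; python3 - <<'E'
from m import *
for n in('top','side'):
    c=capture(n); X=cloud(c); z=X[...,2]
    m=(c['range_z']>0)&(np.hypot(X[...,0]-.535,X[...,1]-.252)<.056)&(z>.003)&(z<.012)
    P=X[m][:,:2]; ctr=np.array([.535,.252])
    for _ in range(4):
        r=np.hypot(*(P-ctr).T);a=np.degrees(np.arctan2(*(P-ctr).T[::-1]))//8
        E=np.array([P[a==k][r[a==k].argmax()] for k in np.unique(a)]); E=E[np.hypot(*(E-ctr).T)>.044]; ctr=circ(E,.0485,ctr)
    print(n,len(E),ctr)
E
```

```text
t 4.15 tcp [0.5344 0.2523 0.0332] yawx -144.52 tilt [ 0.  0. -1.] F [-0.73  1.17  1.47] w 21.169925500950963 gf 29.99962657224387 j [ 41.  31. -18.  -0. -41. -95.]
tool delta mm [-0.6 -0.2 -0.8]
top 19 [0.53616012 0.25254293]
side 24 [0.53717894 0.252564  ]
```

Request:
play_rows(steps=[{"ax":0,"ay":0,"az":0,"dx":0,"dy":0,"dz":-10,"claw":15},{"ax":0,"ay":0,"az":0,"dx":0,"dy":0,"dz":-25,"claw":15},{"ax":0,"ay":0,"az":0,"dx":0,"dy":0,"dz":-35,"claw":15},{"ax":0,"ay":0,"az":0,"dx":0,"dy":0,"dz":-35,"claw":15},{"ax":0,"ay":0,"az":0,"dx":0,"dy":0,"dz":-25,"claw":15},{"ax":0,"ay":0,"az":0,"dx":0,"dy":0,"dz":-10,"claw":15},{"ax":0,"ay":0,"az":0,"dx":6,"dy":-12,"dz":0,"claw":15},{"ax":0,"ay":0,"az":0,"dx":12,"dy":-25,"dz":0,"claw":15},{"ax":0,"ay":0,"az":0,"dx":18,"dy":-37,"dz":0,"claw":15},{"ax":0,"ay":0,"az":0,"dx":18,"dy":-37,"dz":0,"claw":15},{"ax":0,"ay":0,"az":0,"dx":18,"dy":-37,"dz":0,"claw":15},{"ax":0,"ay":0,"az":0,"dx":13,"dy":-27,"dz":0,"claw":15},{"ax":0,"ay":0,"az":0,"dx":6,"dy":-13,"dz":0,"claw":15},{"ax":0,"ay":0,"az":0,"dx":0,"dy":0,"dz":0,"claw":15},{"ax":0,"ay":0,"az":0,"dx":0,"dy":0,"dz":0,"claw":15}])

```text
time_s: 5.75
tcp_pos: [0.5687, 0.0458, 0.1718]
ee_rot: [[-0.815, -0.58, -0.002], [-0.58, 0.815, -0.0], [0.002, 0.001, -1.0]]
wrist_force: [-0.7, -0.1, -2.6]
gripper_width: 0.241
gripper_force: 30.0
```

```bash
python3 go.py .569 .046 .136; python3 - <<'E'
from m import *
s=sense(); p=np.array(s['tcp_pos'])
for n in('top','side'):
    c=capture(n); X=cloud(c); z=X[...,2]; zl=p[2]-.0332
    m=(c['range_z']>0)&(np.hypot(X[...,0]-p[0],X[...,1]-p[1])<.056)&(z>zl-.002)&(z<zl+.012)
    P=X[m]; ctr=p[:2]
    A=np.c_[P[:,:2]-p[:2],np.ones(len(P))]; f=P[:,2]<zl+.009
    print(n,'plane',np.linalg.lstsq(A[f],P[f,2],rcond=None)[0])
    P=P[:,:2]
    for _ in range(4):
        r=np.hypot(*(P-ctr).T);a=np.degrees(np.arctan2(*(P-ctr).T[::-1]))//8
        E=np.array([P[a==k][r[a==k].argmax()] for k in np.unique(a)]); E=E[np.hypot(*(E-ctr).T)>.044]; ctr=circ(E,.0485,ctr)
    print(n,len(E),ctr,ctr-p[:2])
E
```

```text
t 5.75 tcp [0.5687 0.0458 0.1718] yawx -144.57 tilt [-0.002 -0.    -1.   ] F [-0.71 -0.1  -2.64] w 20.99603872474756 gf 30.000123702920973 j [ 21.  20. -13.  -0. -58. -75.]
tool delta mm [-0.4 -0.  35.8]
top plane [-0.00051851 -0.00140379  0.14411156]
top 25 [0.57049729 0.0453336 ] [ 0.00176448 -0.00044095]
side plane [0.00132673 0.01350695 0.14418966]
side 36 [0.57103984 0.04731184] [0.00230703 0.00153728]
```

Request:
play_rows(steps=[{"ax":0,"ay":0,"az":0,"dx":0,"dy":0,"dz":8,"claw":15},{"ax":0,"ay":0,"az":0,"dx":0,"dy":0,"dz":12,"claw":15},{"ax":0,"ay":0,"az":0,"dx":0,"dy":0,"dz":9,"claw":15},{"ax":0,"ay":0,"az":0,"dx":0,"dy":0,"dz":5,"claw":15},{"ax":0,"ay":0,"az":0,"dx":0,"dy":0,"dz":2,"claw":15},{"ax":0,"ay":0,"az":0,"dx":0,"dy":0,"dz":0,"claw":15},{"ax":0,"ay":0,"az":0,"dx":0,"dy":0,"dz":0,"claw":15}])

```text
time_s: 6.55
tcp_pos: [0.5697, 0.0462, 0.1374]
ee_rot: [[-0.814, -0.58, 0.001], [-0.58, 0.814, 0.0], [-0.001, -0.0, -1.0]]
wrist_force: [-0.3, -0.3, -2.6]
gripper_width: 0.242
gripper_force: 30.0
```

Request:
play_rows(steps=[{"ax":0,"ay":0,"az":0,"dx":0,"dy":0,"dz":1,"claw":15},{"ax":0,"ay":0,"az":0,"dx":0,"dy":0,"dz":1,"claw":15},{"ax":0,"ay":0,"az":0,"dx":0,"dy":0,"dz":1,"claw":15},{"ax":0,"ay":0,"az":0,"dx":0,"dy":0,"dz":1,"claw":15},{"ax":0,"ay":0,"az":0,"dx":0,"dy":0,"dz":0,"claw":15},{"ax":0,"ay":0,"az":0,"dx":0,"dy":0,"dz":0,"claw":15}])

```text
time_s: 7.15
tcp_pos: [0.5694, 0.0461, 0.1332]
ee_rot: [[-0.814, -0.58, 0.0], [-0.58, 0.814, -0.0], [-0.0, -0.0, -1.0]]
wrist_force: [0.2, -0.0, -2.5]
gripper_width: 0.242
gripper_force: 30.0
```

Request:
play_rows(steps=[{"ax":0,"ay":0,"az":0,"dx":0,"dy":0,"dz":0.5,"claw":15},{"ax":0,"ay":0,"az":0,"dx":0,"dy":0,"dz":0.2,"claw":15},{"ax":0,"ay":0,"az":0,"dx":0,"dy":0,"dz":0,"claw":15},{"ax":0,"ay":0,"az":0,"dx":0,"dy":0,"dz":0,"claw":15}])

```text
time_s: 7.55
tcp_pos: [0.5695, 0.0461, 0.1331]
ee_rot: [[-0.814, -0.581, 0.0], [-0.581, 0.814, -0.0], [-0.0, -0.0, -1.0]]
wrist_force: [-3.1, -0.0, 5.4]
gripper_width: 0.246
gripper_force: 30.0
```

Request:
play_rows(steps=[{"ax":0,"ay":0,"az":0,"dx":0,"dy":0,"dz":-0.3,"claw":15},{"ax":0,"ay":0,"az":0,"dx":-1,"dy":0,"dz":0,"claw":15},{"ax":0,"ay":0,"az":0,"dx":-1.5,"dy":0,"dz":0,"claw":15},{"ax":0,"ay":0,"az":0,"dx":-1.5,"dy":0,"dz":0,"claw":15},{"ax":0,"ay":0,"az":0,"dx":-1.5,"dy":0,"dz":0,"claw":15},{"ax":0,"ay":0,"az":0,"dx":-1.5,"dy":0,"dz":0,"claw":15},{"ax":0,"ay":0,"az":0,"dx":0,"dy":0,"dz":0,"claw":15}])

```text
time_s: 8.25
tcp_pos: [0.5743, 0.0492, 0.1331]
ee_rot: [[-0.814, -0.58, -0.002], [-0.58, 0.814, -0.002], [0.003, -0.0, -1.0]]
wrist_force: [-4.7, -2.5, 8.1]
gripper_width: 0.244
gripper_force: 30.0
```

Request:
play_rows(steps=[{"ax":0,"ay":0,"az":0,"dx":0,"dy":0,"dz":-0.4,"claw":15},{"ax":0,"ay":0,"az":0,"dx":-1,"dy":0,"dz":0,"claw":15},{"ax":0,"ay":0,"az":0,"dx":-1.5,"dy":0,"dz":0,"claw":15},{"ax":0,"ay":0,"az":0,"dx":-1.5,"dy":0,"dz":0,"claw":15},{"ax":0,"ay":0,"az":0,"dx":0,"dy":0,"dz":0,"claw":15}])

```text
time_s: 8.75
tcp_pos: [0.5783, 0.0523, 0.1331]
ee_rot: [[-0.814, -0.58, -0.001], [-0.58, 0.814, -0.001], [0.001, -0.0, -1.0]]
wrist_force: [-3.2, -2.8, 5.5]
gripper_width: 0.241
gripper_force: 30.0
```

Request:
play_rows(steps=[{"ax":0,"ay":0,"az":0,"dx":-1,"dy":0,"dz":0,"claw":15},{"ax":0,"ay":0,"az":0,"dx":-1,"dy":0,"dz":0,"claw":15},{"ax":0,"ay":0,"az":0,"dx":-1,"dy":0,"dz":0,"claw":15},{"ax":0,"ay":0,"az":0,"dx":0,"dy":0,"dz":0,"claw":15}])

```text
time_s: 9.15
tcp_pos: [0.5806, 0.054, 0.1331]
ee_rot: [[-0.814, -0.58, -0.001], [-0.58, 0.814, -0.001], [0.001, -0.0, -1.0]]
wrist_force: [-4.4, -2.7, 5.8]
gripper_width: 0.239
gripper_force: 30.0
```

```bash
python3 go.py
```

```text
t 9.15 tcp [0.5806 0.054  0.1331] yawx -144.52 tilt [-0.001 -0.001 -1.   ] F [-4.4  -2.7   5.81] w 20.81103935749688 gf 29.999935207888484 j [ 21.  23. -14.   0. -53. -76.]
```

Request:
play_rows(steps=[{"ax":0,"ay":0,"az":0,"dx":-0.8,"dy":0,"dz":0,"claw":15},{"ax":0,"ay":0,"az":0,"dx":-0.8,"dy":0,"dz":0,"claw":15},{"ax":0,"ay":0,"az":0,"dx":0,"dy":0,"dz":0,"claw":15}])

```text
time_s: 9.45
tcp_pos: [0.5818, 0.0549, 0.1331]
ee_rot: [[-0.814, -0.58, -0.001], [-0.58, 0.814, -0.001], [0.001, -0.0, -1.0]]
wrist_force: [-4.6, -2.1, 5.5]
gripper_width: 0.242
gripper_force: 30.0
```

Request:
play_rows(steps=[{"ax":0,"ay":0,"az":0,"dx":-0.8,"dy":0,"dz":0,"claw":15},{"ax":0,"ay":0,"az":0,"dx":-0.8,"dy":0,"dz":0,"claw":15},{"ax":0,"ay":0,"az":0,"dx":0,"dy":0,"dz":0,"claw":15}])

```text
time_s: 9.75
tcp_pos: [0.5831, 0.0558, 0.1331]
ee_rot: [[-0.814, -0.58, -0.001], [-0.58, 0.814, -0.001], [0.002, -0.0, -1.0]]
wrist_force: [-4.4, -2.4, 4.8]
gripper_width: 0.24
gripper_force: 30.0
```

Request:
play_rows(steps=[{"ax":0,"ay":0,"az":0,"dx":-0.7,"dy":0,"dz":0,"claw":15},{"ax":0,"ay":0,"az":0,"dx":-0.7,"dy":0,"dz":0,"claw":15},{"ax":0,"ay":0,"az":0,"dx":0,"dy":0,"dz":0,"claw":15}])

```text
time_s: 10.05
tcp_pos: [0.5832, 0.0558, 0.1331]
ee_rot: [[-0.814, -0.58, -0.004], [-0.58, 0.814, -0.002], [0.004, 0.0, -1.0]]
wrist_force: [-5.3, -4.9, 6.9]
gripper_width: 0.247
gripper_force: 30.0
```

```bash
python3 - <<'E'
from m import *
s=sense(); p=np.array(s['tcp_pos']); print(s['wrist_force'])
for n in('top','side'):
    c=capture(n); X=cloud(c); z=X[...,2]
    ok=c['range_z']>0
    d=np.hypot(X[...,0]-.583,X[...,1]-.0556); a=np.degrees(np.arctan2(X[...,1]-.0556,X[...,0]-.583))-35.5
    a=(a+180)%360-180
    # lid flange/dome visible z .1035-.1085 on front side
    m=ok&(np.abs(a)>95)&(d<.056)&(z>.103)&(z<.1095); P=X[m][:,:2]; ctr=p[:2]
    for _ in range(4):
        r=np.hypot(*(P-ctr).T);b=np.degrees(np.arctan2(*(P-ctr).T[::-1]))//8
        E=np.array([P[b==k][r[b==k].argmax()] for k in np.unique(b)]); E=E[np.hypot(*(E-ctr).T)>.044]; ctr=circ(E,.0485,ctr)
    q=ctr-[.583,.0556]; t=np.radians(35.5)
    print(n,len(E),ctr,'keg',q@[np.cos(t),np.sin(t)],q@[-np.sin(t),np.cos(t)])
E
```

```text
[-5.33394649 -4.9223666   6.87773528]
top 18 [0.58478512 0.05632252] keg 0.001872867592141792 -0.0004484117044021258
side 22 [0.58623272 0.05634081] keg 0.0030619999380404953 -0.0012741436080444624
```

Request:
play_rows(steps=[{"ax":0,"ay":0,"az":0,"dx":1.1,"dy":0,"dz":-0.2,"claw":15},{"ax":0,"ay":0,"az":0,"dx":0,"dy":0,"dz":0,"claw":25},{"ax":0,"ay":0,"az":0,"dx":0,"dy":0,"dz":0,"claw":35},{"ax":0,"ay":0,"az":0,"dx":0,"dy":0,"dz":0,"claw":45},{"ax":0,"ay":0,"az":0,"dx":0,"dy":0,"dz":-10,"claw":45},{"ax":0,"ay":0,"az":0,"dx":0,"dy":0,"dz":-25,"claw":45},{"ax":0,"ay":0,"az":0,"dx":0,"dy":0,"dz":-25,"claw":40},{"ax":0,"ay":0,"az":-8.4,"dx":0,"dy":0,"dz":0,"claw":34},{"ax":0,"ay":0,"az":-8.4,"dx":0,"dy":0,"dz":0,"claw":34},{"ax":0,"ay":0,"az":-8.4,"dx":0,"dy":0,"dz":0,"claw":34},{"ax":0,"ay":0,"az":-8.4,"dx":0,"dy":0,"dz":0,"claw":34},{"ax":0,"ay":0,"az":0,"dx":25.7,"dy":12.4,"dz":0,"claw":34},{"ax":0,"ay":0,"az":0,"dx":25.7,"dy":12.4,"dz":0,"claw":34},{"ax":0,"ay":0,"az":0,"dx":25.7,"dy":12.4,"dz":0,"claw":34},{"ax":0,"ay":0,"az":0,"dx":25.7,"dy":12.4,"dz":0,"claw":34},{"ax":0,"ay":0,"az":0,"dx":0,"dy":0,"dz":0,"claw":34},{"ax":0,"ay":0,"az":0,"dx":0,"dy":0,"dz":0,"claw":34}])

```text
time_s: 11.85
tcp_pos: [0.5012, -0.022, 0.1943]
ee_rot: [[-0.357, -0.934, 0.003], [-0.934, 0.357, 0.0], [-0.001, -0.002, -1.0]]
wrist_force: [0.4, 0.0, 0.1]
gripper_width: 0.388
gripper_force: 0.0
```

```bash
python3 go.py .5 -.0225 .152; python3 - <<'E'
from m import *
t=np.radians(35.5)
for n in('top','side'):
    c=capture(n); X=cloud(c); z=X[...,2]; ok=c['range_z']>0
    if n=='top': cv2.imwrite('pics/g2.png',cv2.resize(c['frame'][110:290,190:430],None,fx=3,fy=3))
    else: cv2.imwrite('pics/g2s.png',cv2.resize(c['frame'][150:310,210:410],None,fx=4,fy=4))
    m=ok&(np.hypot(X[...,0]-.584,X[...,1]-.056)<.016)&(z>.142)&(z<.15); 
    print(n,'lid knob top',m.sum(),X[m].mean(0) if m.any() else '')
    d=np.hypot(X[...,0]-.583,X[...,1]-.0556); a=np.degrees(np.arctan2(X[...,1]-.0556,X[...,0]-.583))-35.5; a=(a+180)%360-180
    m=ok&(np.abs(a)>95)&(d<.056)&(z>.103)&(z<.1095); P=X[m][:,:2]; ctr=np.array([.583,.0556])
    if len(P)<50: continue
    for _ in range(4):
        r=np.hypot(*(P-ctr).T);b=np.degrees(np.arctan2(*(P-ctr).T[::-1]))//8
        E=np.array([P[b==k][r[b==k].argmax()] for k in np.unique(b)]); E=E[np.hypot(*(E-ctr).T)>.044]; ctr=circ(E,.0485,ctr)
    q=ctr-[.583,.0556]
    print(n,len(E),ctr,'keg',q@[np.cos(t),np.sin(t)],q@[-np.sin(t),np.cos(t)])
E
```

```text
t 11.85 tcp [ 0.5012 -0.022   0.1943] yawx -110.94 tilt [ 0.003  0.    -1.   ] F [0.39 0.02 0.06] w 33.747343166058975 gf 0.0 j [ 16.  12. -20.   0. -57. -37.]
tool delta mm [ 0.9  1.  42.3]
top lid knob top 0 
side lid knob top 19 [0.58567083 0.06088016 0.14497458]
side 20 [0.58654777 0.0564071 ] keg 0.0033569810026703195 -0.001403133740502735
```

View pics/g2s.png

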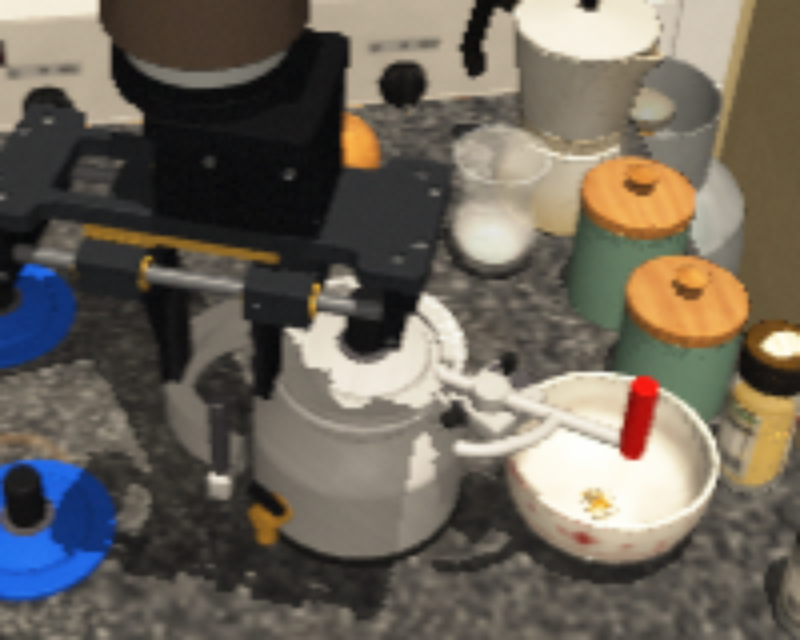

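The lid sits on the rim under the lip, at about (365,350) in the crop. The open fingers straddle the post at (218,440). Descending around the post.

Request:
play_rows(steps=[{"ax":0,"ay":0,"az":0,"dx":0.9,"dy":1,"dz":10,"claw":34},{"ax":0,"ay":0,"az":0,"dx":0,"dy":0,"dz":15,"claw":34},{"ax":0,"ay":0,"az":0,"dx":0,"dy":0,"dz":12,"claw":34},{"ax":0,"ay":0,"az":0,"dx":0,"dy":0,"dz":6,"claw":34},{"ax":0,"ay":0,"az":0,"dx":0,"dy":0,"dz":0,"claw":26},{"ax":0,"ay":0,"az":0,"dx":0,"dy":0,"dz":0,"claw":20},{"ax":0,"ay":0,"az":0,"dx":0,"dy":0,"dz":0,"claw":15},{"ax":0,"ay":0,"az":0,"dx":0,"dy":0,"dz":0,"claw":12},{"ax":0,"ay":0,"az":0,"dx":0,"dy":0,"dz":0,"claw":12}])

```text
time_s: 12.85
tcp_pos: [0.4996, -0.0224, 0.1507]
ee_rot: [[-0.357, -0.934, 0.001], [-0.934, 0.357, 0.0], [-0.001, -0.001, -1.0]]
wrist_force: [0.3, -0.0, 0.7]
gripper_width: 0.153
gripper_force: 0.0
```

```bash
python3 go.py; cat > arc.py <<'E'
# tool-frame chord rows for following an arc: radius r mm, n steps of a deg; tangent along +/-y
import numpy as np,sys
r,a=float(sys.argv[1]),np.radians(float(sys.argv[2]))
print('tangential',r*np.sin(a),'radial inward',r*(1-np.cos(a)))
E
python3 arc.py 136.4 3; python3 arc.py 75 6
```

```text
t 12.85 tcp [ 0.4996 -0.0224  0.1507] yawx -110.92 tilt [ 0.001  0.    -1.   ] F [ 0.26 -0.03  0.71] w 13.334459743938224 gf 0.0 j [ 16.  15. -24.   0. -51. -37.]
tangential 7.138624431537539 radial inward 0.18693145947612916
tangential 7.839634745074011 radial inward 0.41085784737950326
```

Request:
play_rows(steps=[{"ax":0,"ay":0,"az":-1,"dx":0,"dy":-2.4,"dz":0,"claw":12},{"ax":0,"ay":0,"az":-2,"dx":-0.1,"dy":-4.8,"dz":0,"claw":12},{"ax":0,"ay":0,"az":-2,"dx":-0.1,"dy":-4.8,"dz":0,"claw":12},{"ax":0,"ay":0,"az":-2,"dx":-0.1,"dy":-4.8,"dz":0,"claw":12},{"ax":0,"ay":0,"az":-2,"dx":-0.1,"dy":-4.8,"dz":0,"claw":12},{"ax":0,"ay":0,"az":-2,"dx":-0.1,"dy":-4.8,"dz":0,"claw":12}])

```text
time_s: 13.45
tcp_pos: [0.5242, -0.0295, 0.1503]
ee_rot: [[-0.17, -0.985, -0.002], [-0.985, 0.17, 0.0], [0.0, 0.002, -1.0]]
wrist_force: [-1.9, 1.6, 2.6]
gripper_width: 0.137
gripper_force: 1.3
```

```bash
cat > hp.py <<'E'
from h import *
import sys
def st(pt,ref,r):
    s=sense(); p=np.array(s['tcp_pos']);R=np.array(s['ee_rot']); t=np.radians(35.5)
    M=np.array([[np.cos(t),-np.sin(t)],[np.sin(t),np.cos(t)]])
    k=M.T@(p[:2]-[.583,.0556]) ; v=k-np.array(pt); a=np.degrees(np.arctan2(v[1],v[0]))%360
    F=M.T@np.array(s['wrist_force'])[:2]; u=v/np.hypot(*v)
    print('t',s['time_s'],'keg xy mm',(k*1000).round(1),'r',(np.hypot(*v)*1000).round(1),'ang',round(a-ref,1),'deg; tool x - radial deg',round((np.degrees(np.arctan2(R[1,0],R[0,0]))-35.5-a+180)%360-180,1),'Frad',round(F@u,2),'Ftan(ccw)',round(F@[-u[1],u[0]],2),'z',p[2].round(4),'w',s['gripper_width']*87,'gf',s['gripper_force'])
if sys.argv[1]=='hoop': st([0,.06],265.8,.1364)
else: st([.016,-.076],217,.075)
E
python3 hp.py hoop
```

```text
t 13.45 keg xy mm [-97.3 -35.1] r 136.0 ang -41.4 deg; tool x - radial deg 0.3 Frad -1.2 Ftan(ccw) -2.18 z 0.1503 w 11.937336187006922 gf 1.2860941991675645
```

Request:
play_rows(steps=[{"ax":0,"ay":0,"az":-2,"dx":-0.1,"dy":-4.8,"dz":0,"claw":12},{"ax":0,"ay":0,"az":-2,"dx":-0.1,"dy":-4.8,"dz":0,"claw":12},{"ax":0,"ay":0,"az":-2,"dx":-0.1,"dy":-4.8,"dz":0,"claw":12},{"ax":0,"ay":0,"az":-2,"dx":-0.1,"dy":-4.8,"dz":0,"claw":12},{"ax":0,"ay":0,"az":-2,"dx":-0.1,"dy":-4.8,"dz":0,"claw":12},{"ax":0,"ay":0,"az":-2,"dx":-0.1,"dy":-4.8,"dz":0,"claw":12},{"ax":0,"ay":0,"az":-2,"dx":-0.1,"dy":-4.8,"dz":0,"claw":12},{"ax":0,"ay":0,"az":-2,"dx":-0.1,"dy":-4.8,"dz":0,"claw":12},{"ax":0,"ay":0,"az":-2,"dx":-0.1,"dy":-4.8,"dz":0,"claw":12},{"ax":0,"ay":0,"az":-2,"dx":-0.1,"dy":-4.8,"dz":0,"claw":12},{"ax":0,"ay":0,"az":-2,"dx":-0.1,"dy":-4.8,"dz":0,"claw":12},{"ax":0,"ay":0,"az":-2,"dx":-0.1,"dy":-4.8,"dz":0,"claw":12},{"ax":0,"ay":0,"az":-2,"dx":-0.1,"dy":-4.8,"dz":0,"claw":12}])

```text
time_s: 14.75
tcp_pos: [0.5856, -0.0261, 0.1501]
ee_rot: [[0.279, -0.96, -0.003], [-0.96, -0.279, -0.0], [-0.0, 0.003, -1.0]]
wrist_force: [-3.4, 0.5, 1.4]
gripper_width: 0.137
gripper_force: 1.3
```

```bash
python3 hp.py hoop
```

```text
t 14.75 keg xy mm [-45.3 -68.1] r 135.8 ang -15.3 deg; tool x - radial deg 0.2 Frad -1.39 Ftan(ccw) -3.18 z 0.1501 w 11.939659115051159 gf 1.279272367246449
```

Request:
play_rows(steps=[{"ax":0,"ay":0,"az":-2,"dx":-0.1,"dy":-4.8,"dz":0,"claw":12},{"ax":0,"ay":0,"az":-2,"dx":-0.1,"dy":-4.8,"dz":0,"claw":12},{"ax":0,"ay":0,"az":-2,"dx":-0.1,"dy":-4.8,"dz":0,"claw":12},{"ax":0,"ay":0,"az":-2,"dx":-0.1,"dy":-4.8,"dz":0,"claw":12},{"ax":0,"ay":0,"az":-1.5,"dx":-0.1,"dy":-3.5,"dz":0,"claw":12},{"ax":0,"ay":0,"az":-1,"dx":0,"dy":-2.4,"dz":0,"claw":12},{"ax":0,"ay":0,"az":-1,"dx":0,"dy":-2.4,"dz":0,"claw":12},{"ax":0,"ay":0,"az":0,"dx":0,"dy":0,"dz":0,"claw":12}])

```text
time_s: 15.55
tcp_pos: [0.6122, -0.0155, 0.1501]
ee_rot: [[0.463, -0.886, -0.0], [-0.886, -0.463, 0.0], [-0.0, -0.0, -1.0]]
wrist_force: [-1.0, -0.0, 0.1]
gripper_width: 0.138
gripper_force: 0.6
```

```bash
python3 hp.py hoop
```

```text
t 15.55 keg xy mm [-17.5 -74.8] r 135.9 ang -3.2 deg; tool x - radial deg -0.5 Frad -0.45 Ftan(ccw) -0.94 z 0.1501 w 12.030455987536504 gf 0.6354892640956677
```

Request:
play_rows(steps=[{"ax":0,"ay":0,"az":-0.5,"dx":0,"dy":-1.2,"dz":0,"claw":12},{"ax":0,"ay":0,"az":-0.5,"dx":0,"dy":-1.2,"dz":0,"claw":12},{"ax":0,"ay":0,"az":-0.5,"dx":0,"dy":-1.2,"dz":0,"claw":12}])

```text
time_s: 15.85
tcp_pos: [0.615, -0.0139, 0.1501]
ee_rot: [[0.486, -0.874, -0.001], [-0.874, -0.486, 0.0], [-0.0, 0.001, -1.0]]
wrist_force: [-2.4, 0.3, 0.2]
gripper_width: 0.142
gripper_force: 1.0
```

```bash
python3 hp.py hoop
```

```text
t 15.85 keg xy mm [-14.3 -75.2] r 135.9 ang -1.8 deg; tool x - radial deg -0.4 Frad -1.45 Ftan(ccw) -1.96 z 0.1501 w 12.355294160555138 gf 0.9967013995628804
```

Request:
play_rows(steps=[{"ax":0,"ay":0,"az":-0.4,"dx":0,"dy":-1,"dz":0,"claw":12},{"ax":0,"ay":0,"az":-0.4,"dx":0,"dy":-1,"dz":0,"claw":12},{"ax":0,"ay":0,"az":0,"dx":0,"dy":0,"dz":0,"claw":12}])

```text
time_s: 16.15
tcp_pos: [0.6165, -0.013, 0.1501]
ee_rot: [[0.498, -0.867, -0.001], [-0.867, -0.498, -0.0], [-0.0, 0.001, -1.0]]
wrist_force: [-2.9, -0.8, 0.3]
gripper_width: 0.139
gripper_force: 1.6
```

```bash
python3 hp.py hoop
```

```text
t 16.15 keg xy mm [-12.6 -75.3] r 135.9 ang -1.1 deg; tool x - radial deg -0.3 Frad -0.72 Ftan(ccw) -2.89 z 0.1501 w 12.128305334739109 gf 1.5851488255430013
```

Request:
play_rows(steps=[{"ax":0,"ay":0,"az":-0.4,"dx":0,"dy":-1,"dz":0,"claw":12},{"ax":0,"ay":0,"az":-0.4,"dx":0,"dy":-1,"dz":0,"claw":12},{"ax":0,"ay":0,"az":0,"dx":0,"dy":0,"dz":0,"claw":12}])

```text
time_s: 16.45
tcp_pos: [0.6178, -0.0123, 0.15]
ee_rot: [[0.51, -0.86, -0.002], [-0.86, -0.51, -0.001], [-0.001, 0.002, -1.0]]
wrist_force: [-4.7, -0.2, 1.3]
gripper_width: 0.137
gripper_force: 2.4
```

```bash
python3 hp.py hoop
```

```text
t 16.45 keg xy mm [-11.1 -75.5] r 135.9 ang -0.5 deg; tool x - radial deg -0.1 Frad -2.25 Ftan(ccw) -4.17 z 0.15 w 11.954576308395094 gf 2.4143695179373026
```

Request:
play_rows(steps=[{"ax":0,"ay":0,"az":-0.4,"dx":0,"dy":-1,"dz":0,"claw":12},{"ax":0,"ay":0,"az":-0.3,"dx":0,"dy":-0.8,"dz":0,"claw":12},{"ax":0,"ay":0,"az":0,"dx":0,"dy":0,"dz":0,"claw":12}])

```text
time_s: 16.75
tcp_pos: [0.6188, -0.0116, 0.15]
ee_rot: [[0.521, -0.854, -0.004], [-0.854, -0.521, -0.001], [-0.001, 0.004, -1.0]]
wrist_force: [-6.9, -1.3, 2.1]
gripper_width: 0.141
gripper_force: 3.0
```

```bash
python3 hp.py hoop
```

```text
t 16.75 keg xy mm [ -9.9 -75.5] r 135.9 ang 0.0 deg; tool x - radial deg 0.1 Frad -2.49 Ftan(ccw) -6.57 z 0.15 w 12.278971994378374 gf 3.0467131175100803
```

Request:
play_rows(steps=[{"ax":0,"ay":0,"az":-0.3,"dx":0,"dy":-0.8,"dz":0,"claw":12},{"ax":0,"ay":0,"az":-0.2,"dx":0,"dy":-0.6,"dz":0,"claw":12},{"ax":0,"ay":0,"az":0,"dx":0,"dy":0,"dz":0,"claw":12}])

```text
time_s: 17.05
tcp_pos: [0.6195, -0.0112, 0.15]
ee_rot: [[0.528, -0.849, -0.005], [-0.849, -0.528, -0.001], [-0.001, 0.005, -1.0]]
wrist_force: [-7.1, -1.9, 2.8]
gripper_width: 0.139
gripper_force: 3.6
```

```bash
python3 hp.py hoop
```

```text
t 17.05 keg xy mm [ -9.1 -75.5] r 135.8 ang 0.4 deg; tool x - radial deg 0.2 Frad -2.12 Ftan(ccw) -7.01 z 0.15 w 12.070605050024993 gf 3.5659530060365796
```

Request:
play_rows(steps=[{"ax":0,"ay":0,"az":0,"dx":0,"dy":1,"dz":0,"claw":12},{"ax":0,"ay":0,"az":0,"dx":0,"dy":1,"dz":0,"claw":14},{"ax":0,"ay":0,"az":0,"dx":0,"dy":1,"dz":0,"claw":20},{"ax":0,"ay":0,"az":0,"dx":0,"dy":0,"dz":0,"claw":28},{"ax":0,"ay":0,"az":0,"dx":0,"dy":0,"dz":-10,"claw":32},{"ax":0,"ay":0,"az":0,"dx":0,"dy":0,"dz":-20,"claw":34},{"ax":0,"ay":0,"az":0,"dx":0,"dy":0,"dz":-15,"claw":36},{"ax":0,"ay":0,"az":-7.6,"dx":0,"dy":0,"dz":0,"claw":36},{"ax":0,"ay":0,"az":-7.6,"dx":0,"dy":0,"dz":0,"claw":36},{"ax":0,"ay":0,"az":-7.6,"dx":0,"dy":0,"dz":0,"claw":36},{"ax":0,"ay":0,"az":0,"dx":27,"dy":-8,"dz":0,"claw":36},{"ax":0,"ay":0,"az":0,"dx":28,"dy":-8,"dz":0,"claw":36},{"ax":0,"ay":0,"az":0,"dx":28,"dy":-8,"dz":0,"claw":36},{"ax":0,"ay":0,"az":0,"dx":0,"dy":0,"dz":0,"claw":36},{"ax":0,"ay":0,"az":0,"dx":0,"dy":0,"dz":0,"claw":36}])

```text
time_s: 18.55
tcp_pos: [0.7013, -0.0405, 0.1955]
ee_rot: [[0.816, -0.579, 0.001], [-0.579, -0.816, 0.0], [0.001, -0.001, -1.0]]
wrist_force: [0.1, -0.3, 0.9]
gripper_width: 0.411
gripper_force: 0.0
```

```bash
python3 go.py .7007 -.040 .152; python3 hp.py lever; cat > post.py <<'E'
from h import *
t=np.radians(35.5)
for n in('top','side'):
    c=capture(n); X=cloud(c); z=X[...,2]; ok=c['range_z']>0
    m=ok&(np.hypot(X[...,0]-.619,X[...,1]+.012)<.02)&(z>.16)&(z<.17)
    if m.sum()>3:
        p=X[m].mean(0); k=p[:2]-[.583,.0556]; k=np.array([k@[np.cos(t),np.sin(t)],k@[-np.sin(t),np.cos(t)]]); v=k-[0,.06]
        print(n,'post',m.sum(),p.round(4),'hoop rad',np.radians(265.8-np.degrees(np.arctan2(v[1],v[0]))%360).round(4))
    m=ok&(np.hypot(X[...,0]-.70,X[...,1]+.04)<.02)&(z>.16)&(z<.17)
    print(n,'red',m.sum(),X[m].mean(0).round(4) if m.any() else '')
    cv2.imwrite(f'pics/p_{n}.png',cv2.resize(c['frame'][110:270,220:420],None,fx=4,fy=4) if n=='top' else cv2.resize(c['frame'][160:310,220:420],None,fx=4,fy=4))
E
python3 post.py
```

```text
t 18.55 tcp [ 0.7013 -0.0405  0.1955] yawx -35.35 tilt [ 0.001  0.    -1.   ] F [ 0.06 -0.25  0.85] w 35.723306410075374 gf 0.0 j [ 10.  31.   9.   0. -68.  45.]
tool delta mm [-0.8  0.  43.5]
t 18.55 keg xy mm [  40.6 -146.9] r 75.1 ang 72.1 deg; tool x - radial deg 0.1 Frad 0.2 Ftan(ccw) -0.17 z 0.1955 w 35.723306410075374 gf 0.0
top red 38 [ 0.7004 -0.0397  0.1642]
side post 19 [ 0.6161 -0.0135  0.1633] hoop rad 0.0236
side red 1 [ 0.6962 -0.044   0.1618]
```

View pics/p_side.png

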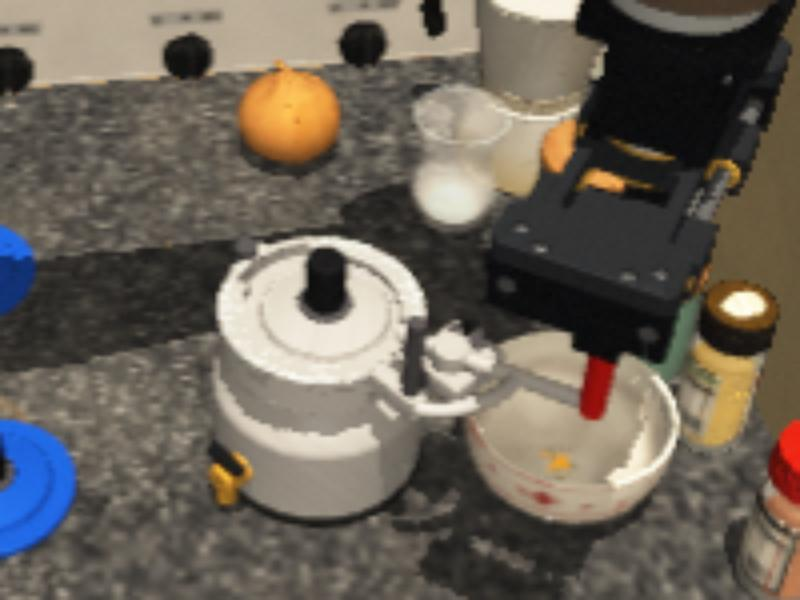

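The ring is closed around the lid, with the post at crop (413,350) and hoop about 0.024. The fingers are above the red knob at (598,385). Lowering around it.

Request:
play_rows(steps=[{"ax":0,"ay":0,"az":0,"dx":-0.8,"dy":0,"dz":10,"claw":36},{"ax":0,"ay":0,"az":0,"dx":0,"dy":0,"dz":15,"claw":36},{"ax":0,"ay":0,"az":0,"dx":0,"dy":0,"dz":12,"claw":36},{"ax":0,"ay":0,"az":0,"dx":0,"dy":0,"dz":6,"claw":34},{"ax":0,"ay":0,"az":0,"dx":0,"dy":0,"dz":0,"claw":28},{"ax":0,"ay":0,"az":0,"dx":0,"dy":0,"dz":0,"claw":22},{"ax":0,"ay":0,"az":0,"dx":0,"dy":0,"dz":0,"claw":17},{"ax":0,"ay":0,"az":0,"dx":0,"dy":0,"dz":0,"claw":16},{"ax":0,"ay":0,"az":0,"dx":0,"dy":0,"dz":0,"claw":16}])

```text
time_s: 19.55
tcp_pos: [0.7, -0.0398, 0.1528]
ee_rot: [[0.816, -0.578, 0.001], [-0.578, -0.816, 0.0], [0.001, -0.001, -1.0]]
wrist_force: [0.3, -0.7, -0.1]
gripper_width: 0.191
gripper_force: 0.0
```

```bash
python3 hp.py lever
```

```text
t 19.55 keg xy mm [  39.9 -145.7] r 73.6 ang 71.9 deg; tool x - radial deg 0.3 Frad 0.67 Ftan(ccw) -0.38 z 0.1528 w 16.6376776232548 gf 0.0
```

Request:
play_rows(steps=[{"ax":0,"ay":0,"az":1.5,"dx":0,"dy":2,"dz":0,"claw":16},{"ax":0,"ay":0,"az":3,"dx":-0.1,"dy":3.9,"dz":0,"claw":16},{"ax":0,"ay":0,"az":3,"dx":-0.1,"dy":3.9,"dz":0,"claw":16},{"ax":0,"ay":0,"az":3,"dx":-0.1,"dy":3.9,"dz":0,"claw":16},{"ax":0,"ay":0,"az":3,"dx":-0.1,"dy":3.9,"dz":0,"claw":16},{"ax":0,"ay":0,"az":3,"dx":-0.1,"dy":3.9,"dz":0,"claw":16},{"ax":0,"ay":0,"az":3,"dx":-0.1,"dy":3.9,"dz":0,"claw":16}])

```text
time_s: 20.25
tcp_pos: [0.6826, -0.0574, 0.1526]
ee_rot: [[0.574, -0.819, 0.002], [-0.819, -0.574, 0.001], [0.001, -0.002, -1.0]]
wrist_force: [0.5, 0.6, -0.4]
gripper_width: 0.18
gripper_force: 0.9
```

```bash
python3 hp.py lever
```

```text
t 20.25 keg xy mm [  15.4 -149.8] r 73.8 ang 52.6 deg; tool x - radial deg -0.1 Frad -0.18 Ftan(ccw) 0.76 z 0.1526 w 15.635150690554912 gf 0.8864571695448831
```

Request:
play_rows(steps=[{"ax":0,"ay":0,"az":3,"dx":-0.1,"dy":3.9,"dz":0,"claw":16},{"ax":0,"ay":0,"az":3,"dx":-0.1,"dy":3.9,"dz":0,"claw":16},{"ax":0,"ay":0,"az":3,"dx":-0.1,"dy":3.9,"dz":0,"claw":16},{"ax":0,"ay":0,"az":3,"dx":-0.1,"dy":3.9,"dz":0,"claw":16},{"ax":0,"ay":0,"az":3,"dx":-0.1,"dy":3.9,"dz":0,"claw":16},{"ax":0,"ay":0,"az":3,"dx":-0.1,"dy":3.9,"dz":0,"claw":16},{"ax":0,"ay":0,"az":3,"dx":-0.1,"dy":3.9,"dz":0,"claw":16}])

```text
time_s: 20.95
tcp_pos: [0.658, -0.069, 0.1526]
ee_rot: [[0.242, -0.97, 0.002], [-0.97, -0.242, 0.0], [0.0, -0.002, -1.0]]
wrist_force: [2.5, 0.4, -0.6]
gripper_width: 0.183
gripper_force: 0.9
```

```bash
python3 hp.py lever
```

```text
t 20.95 keg xy mm [ -11.3 -145. ] r 74.2 ang 31.4 deg; tool x - radial deg 0.1 Frad 0.24 Ftan(ccw) 2.48 z 0.1526 w 15.961132157785002 gf 0.9053515421692282
```

Request:
play_rows(steps=[{"ax":0,"ay":0,"az":3,"dx":-0.1,"dy":3.9,"dz":0,"claw":16},{"ax":0,"ay":0,"az":3,"dx":-0.1,"dy":3.9,"dz":0,"claw":16},{"ax":0,"ay":0,"az":3,"dx":-0.1,"dy":3.9,"dz":0,"claw":16},{"ax":0,"ay":0,"az":3,"dx":-0.1,"dy":3.9,"dz":0,"claw":16},{"ax":0,"ay":0,"az":3,"dx":-0.1,"dy":3.9,"dz":0,"claw":16}])

```text
time_s: 21.45
tcp_pos: [0.6399, -0.0714, 0.1526]
ee_rot: [[-0.017, -1.0, 0.005], [-1.0, 0.017, 0.0], [-0.0, -0.005, -1.0]]
wrist_force: [4.1, -1.6, -2.8]
gripper_width: 0.186
gripper_force: 2.5
```

```bash
python3 hp.py lever; python3 post.py
```

```text
t 21.45 keg xy mm [ -27.4 -136.4] r 74.4 ang 17.3 deg; tool x - radial deg -0.8 Frad 1.56 Ftan(ccw) 4.07 z 0.1526 w 16.165919302904648 gf 2.488344192970544
top red 0 
side red 0
```

Request:
play_rows(steps=[{"ax":0,"ay":0,"az":1.5,"dx":0,"dy":2,"dz":0,"claw":16},{"ax":0,"ay":0,"az":1.5,"dx":0,"dy":2,"dz":0,"claw":16},{"ax":0,"ay":0,"az":0,"dx":0,"dy":0,"dz":0,"claw":16}])

```text
time_s: 21.85
tcp_pos: [0.6341, -0.0714, 0.1526]
ee_rot: [[-0.067, -0.998, 0.001], [-0.998, 0.067, -0.0], [0.0, -0.001, -1.0]]
wrist_force: [3.8, -1.5, -0.1]
gripper_width: 0.184
gripper_force: 1.5
```

```bash
python3 hp.py lever
```

```text
t 21.85 keg xy mm [ -32.2 -133.1] r 74.7 ang 12.8 deg; tool x - radial deg 0.8 Frad 1.21 Ftan(ccw) 3.94 z 0.1526 w 16.026149449473763 gf 1.4732186472974718
```

Request:
play_rows(steps=[{"ax":0,"ay":0,"az":1.5,"dx":0,"dy":2,"dz":0,"claw":16},{"ax":0,"ay":0,"az":1.5,"dx":0,"dy":2,"dz":0,"claw":16},{"ax":0,"ay":0,"az":0,"dx":0,"dy":0,"dz":0,"claw":16}])

```text
time_s: 22.15
tcp_pos: [0.6294, -0.071, 0.1525]
ee_rot: [[-0.12, -0.993, -0.001], [-0.993, 0.12, -0.0], [0.0, 0.001, -1.0]]
wrist_force: [2.0, -1.3, 2.0]
gripper_width: 0.18
gripper_force: 1.0
```

```bash
python3 hp.py lever
```

```text
t 22.15 keg xy mm [ -35.8 -130. ] r 74.8 ang 9.2 deg; tool x - radial deg 1.4 Frad 0.99 Ftan(ccw) 2.18 z 0.1525 w 15.701703694097906 gf 0.9573482471751049
```

Request:
play_rows(steps=[{"ax":0,"ay":0,"az":1,"dx":0,"dy":1.3,"dz":0,"claw":16},{"ax":0,"ay":0,"az":1,"dx":0,"dy":1.3,"dz":0,"claw":16},{"ax":0,"ay":0,"az":1,"dx":0,"dy":1.3,"dz":0,"claw":16},{"ax":0,"ay":0,"az":0,"dx":0,"dy":0,"dz":0,"claw":16}])

```text
time_s: 22.55
tcp_pos: [0.6258, -0.0704, 0.1525]
ee_rot: [[-0.171, -0.985, -0.0], [-0.985, 0.171, -0.0], [0.0, 0.0, -1.0]]
wrist_force: [1.6, -1.6, 0.3]
gripper_width: 0.184
gripper_force: 1.1
```

```bash
python3 hp.py lever
```

```text
t 22.55 keg xy mm [ -38.3 -127.4] r 74.8 ang 6.4 deg; tool x - radial deg 1.3 Frad 1.28 Ftan(ccw) 1.84 z 0.1525 w 16.000050089035863 gf 1.1043183333822526
```

Request:
play_rows(steps=[{"ax":0,"ay":0,"az":1,"dx":0,"dy":1.3,"dz":0,"claw":16},{"ax":0,"ay":0,"az":1,"dx":0,"dy":1.3,"dz":0,"claw":16},{"ax":0,"ay":0,"az":0,"dx":0,"dy":0,"dz":0,"claw":16}])

```text
time_s: 22.85
tcp_pos: [0.6233, -0.0699, 0.1524]
ee_rot: [[-0.205, -0.979, -0.0], [-0.979, 0.205, -0.0], [0.0, 0.0, -1.0]]
wrist_force: [2.4, -0.8, 1.8]
gripper_width: 0.188
gripper_force: 1.2
```

```bash
python3 hp.py lever
```

```text
t 22.85 keg xy mm [ -40.  -125.6] r 74.8 ang 4.5 deg; tool x - radial deg 1.1 Frad 0.23 Ftan(ccw) 2.47 z 0.1524 w 16.336722389659496 gf 1.236378812463954
```

Request:
play_rows(steps=[{"ax":0,"ay":0,"az":1,"dx":0,"dy":1.3,"dz":0,"claw":16},{"ax":0,"ay":0,"az":1,"dx":0,"dy":1.3,"dz":0,"claw":16},{"ax":0,"ay":0,"az":0,"dx":0,"dy":0,"dz":0,"claw":16}])

```text
time_s: 23.15
tcp_pos: [0.6207, -0.0693, 0.1523]
ee_rot: [[-0.239, -0.971, -0.0], [-0.971, 0.239, 0.0], [-0.0, 0.0, -1.0]]
wrist_force: [2.1, -0.5, 2.3]
gripper_width: 0.185
gripper_force: 1.3
```

```bash
python3 hp.py lever
```

```text
t 23.15 keg xy mm [ -41.8 -123.6] r 74.8 ang 2.5 deg; tool x - radial deg 1.2 Frad -0.08 Ftan(ccw) 2.19 z 0.1523 w 16.072112872537215 gf 1.2509980669710785
```

Request:
play_rows(steps=[{"ax":0,"ay":0,"az":1,"dx":0,"dy":1.3,"dz":0,"claw":16},{"ax":0,"ay":0,"az":1,"dx":0,"dy":1.3,"dz":0,"claw":16},{"ax":0,"ay":0,"az":1,"dx":0,"dy":1.3,"dz":0,"claw":16}])

```text
time_s: 23.45
tcp_pos: [0.6172, -0.0683, 0.1523]
ee_rot: [[-0.291, -0.957, 0.0], [-0.957, 0.291, 0.0], [-0.0, -0.0, -1.0]]
wrist_force: [2.7, -0.6, 1.8]
gripper_width: 0.184
gripper_force: 1.6
```

```bash
python3 hp.py lever
```

```text
t 23.45 keg xy mm [ -44.1 -120.7] r 74.9 ang -0.3 deg; tool x - radial deg 0.9 Frad -0.23 Ftan(ccw) 2.77 z 0.1523 w 16.0511325193416 gf 1.6295227291993797
```

Request:
play_rows(steps=[{"ax":0,"ay":0,"az":1,"dx":0,"dy":1.3,"dz":0,"claw":16},{"ax":0,"ay":0,"az":1,"dx":0,"dy":1.3,"dz":0,"claw":16},{"ax":0,"ay":0,"az":0,"dx":0,"dy":0,"dz":0,"claw":16}])

```text
time_s: 23.75
tcp_pos: [0.6145, -0.0674, 0.1523]
ee_rot: [[-0.323, -0.946, -0.0], [-0.946, 0.323, 0.0], [-0.0, 0.0, -1.0]]
wrist_force: [2.0, -1.3, 2.1]
gripper_width: 0.185
gripper_force: 1.2
```

```bash
python3 hp.py lever
```

```text
t 23.75 keg xy mm [ -45.8 -118.4] r 75.0 ang -2.5 deg; tool x - radial deg 1.2 Frad 0.55 Ftan(ccw) 2.36 z 0.1523 w 16.127066442961528 gf 1.218761685595382
```

Request:
play_rows(steps=[{"ax":0,"ay":0,"az":1,"dx":0,"dy":1.3,"dz":0,"claw":16},{"ax":0,"ay":0,"az":1,"dx":0,"dy":1.3,"dz":0,"claw":16},{"ax":0,"ay":0,"az":0,"dx":0,"dy":0,"dz":0,"claw":16}])

```text
time_s: 24.05
tcp_pos: [0.6124, -0.0666, 0.1522]
ee_rot: [[-0.356, -0.935, 0.0], [-0.935, 0.356, 0.0], [-0.0, -0.0, -1.0]]
wrist_force: [3.9, -1.1, 1.2]
gripper_width: 0.185
gripper_force: 1.9
```

```bash
python3 hp.py lever
```

```text
t 24.05 keg xy mm [ -47.  -116.6] r 75.0 ang -4.2 deg; tool x - radial deg 0.9 Frad -0.41 Ftan(ccw) 4.02 z 0.1522 w 16.06551652667093 gf 1.9203041115542874
```

Request:
play_rows(steps=[{"ax":0,"ay":0,"az":0.5,"dx":0,"dy":0.7,"dz":0,"claw":16},{"ax":0,"ay":0,"az":0,"dx":0,"dy":0,"dz":0,"claw":16},{"ax":0,"ay":0,"az":0,"dx":0,"dy":0,"dz":0,"claw":16}])

```text
time_s: 24.35
tcp_pos: [0.6119, -0.0664, 0.1523]
ee_rot: [[-0.364, -0.932, 0.001], [-0.932, 0.364, 0.0], [-0.0, -0.001, -1.0]]
wrist_force: [5.3, -1.2, 1.1]
gripper_width: 0.185
gripper_force: 2.4
```

```bash
python3 hp.py lever
```

```text
t 24.35 keg xy mm [ -47.3 -116.1] r 75.0 ang -4.6 deg; tool x - radial deg 0.8 Frad -0.91 Ftan(ccw) 5.34 z 0.1523 w 16.097918237124382 gf 2.40111104096286
```

Request:
play_rows(steps=[{"ax":0,"ay":0,"az":0.2,"dx":0,"dy":0.8,"dz":0,"claw":16},{"ax":0,"ay":0,"az":0,"dx":0,"dy":0,"dz":0,"claw":16},{"ax":0,"ay":0,"az":0,"dx":0,"dy":0,"dz":0,"claw":16}])

```text
time_s: 24.65
tcp_pos: [0.6112, -0.0662, 0.1523]
ee_rot: [[-0.367, -0.93, 0.001], [-0.93, 0.367, 0.0], [-0.0, -0.001, -1.0]]
wrist_force: [4.1, -0.2, 0.2]
gripper_width: 0.185
gripper_force: 2.5
```

```bash
python3 hp.py lever
```

```text
t 24.65 keg xy mm [ -47.7 -115.5] r 75.0 ang -5.2 deg; tool x - radial deg 1.2 Frad -1.43 Ftan(ccw) 3.88 z 0.1523 w 16.12314899039716 gf 2.530505326576531
```

Request:
play_rows(steps=[{"ax":0,"ay":0,"az":0.5,"dx":0,"dy":0.7,"dz":0,"claw":16},{"ax":0,"ay":0,"az":0,"dx":0,"dy":0,"dz":0,"claw":16},{"ax":0,"ay":0,"az":0,"dx":0,"dy":0,"dz":0,"claw":16}])

```text
time_s: 24.95
tcp_pos: [0.6107, -0.066, 0.1523]
ee_rot: [[-0.375, -0.927, 0.001], [-0.927, 0.375, -0.0], [-0.0, -0.001, -1.0]]
wrist_force: [5.0, -2.1, 0.5]
gripper_width: 0.185
gripper_force: 2.7
```

```bash
python3 hp.py lever
```

```text
t 24.95 keg xy mm [ -48.  -115.1] r 75.0 ang -5.6 deg; tool x - radial deg 1.1 Frad -0.08 Ftan(ccw) 5.41 z 0.1523 w 16.12414948401348 gf 2.71636295132339
```

Request:
play_rows(steps=[{"ax":0,"ay":0,"az":0.3,"dx":0,"dy":0.8,"dz":0,"claw":16},{"ax":0,"ay":0,"az":0,"dx":0,"dy":0,"dz":0,"claw":16},{"ax":0,"ay":0,"az":0,"dx":0,"dy":0,"dz":0,"claw":16}])

```text
time_s: 25.25
tcp_pos: [0.6101, -0.0657, 0.1523]
ee_rot: [[-0.38, -0.925, 0.001], [-0.925, 0.38, -0.0], [-0.0, -0.001, -1.0]]
wrist_force: [5.6, -1.5, -0.1]
gripper_width: 0.187
gripper_force: 2.9
```

```bash
python3 hp.py lever
```

```text
t 25.25 keg xy mm [ -48.4 -114.5] r 75.0 ang -6.1 deg; tool x - radial deg 1.3 Frad -0.89 Ftan(ccw) 5.71 z 0.1523 w 16.23105262268862 gf 2.9339999542571604
```

Request:
play_rows(steps=[{"ax":0,"ay":0,"az":0.8,"dx":0,"dy":1,"dz":0,"claw":16},{"ax":0,"ay":0,"az":0,"dx":0,"dy":0,"dz":0,"claw":16},{"ax":0,"ay":0,"az":0,"dx":0,"dy":0,"dz":0,"claw":16}])

```text
time_s: 25.55
tcp_pos: [0.6094, -0.0654, 0.1523]
ee_rot: [[-0.393, -0.92, 0.002], [-0.92, 0.393, -0.0], [-0.001, -0.002, -1.0]]
wrist_force: [5.9, -2.2, -0.1]
gripper_width: 0.184
gripper_force: 3.1
```

```bash
python3 hp.py lever
```

```text
t 25.55 keg xy mm [ -48.8 -113.8] r 75.0 ang -6.8 deg; tool x - radial deg 1.1 Frad -0.37 Ftan(ccw) 6.27 z 0.1523 w 15.985529889991328 gf 3.1466707529034466
```

Request:
play_rows(steps=[{"ax":0,"ay":0,"az":0.8,"dx":0,"dy":1,"dz":0,"claw":16},{"ax":0,"ay":0,"az":0,"dx":0,"dy":0,"dz":0,"claw":16},{"ax":0,"ay":0,"az":0,"dx":0,"dy":0,"dz":0,"claw":16}])

```text
time_s: 25.85
tcp_pos: [0.6087, -0.065, 0.1523]
ee_rot: [[-0.405, -0.914, 0.002], [-0.914, 0.405, -0.0], [-0.001, -0.002, -1.0]]
wrist_force: [6.3, -1.9, -0.4]
gripper_width: 0.184
gripper_force: 3.4
```

```bash
python3 hp.py lever; python3 - <<'E'
from h import *
c=capture('side'); cv2.imwrite('pics/l1.png',cv2.resize(c['frame'][170:300,240:420],None,fx=4,fy=4,interpolation=cv2.INTER_CUBIC))
hsv=cv2.cvtColor(c['frame'],cv2.COLOR_BGR2HSV); red=((hsv[...,0]<8)|(hsv[...,0]>172))&(hsv[...,1]>150)&(hsv[...,2]>60)
red[:, :250]=0; red[:,400:]=0; print(np.argwhere(red[190:300]).mean(0) if red[190:300].any() else 'none', red[190:300].sum())
E
```

```text
t 25.85 keg xy mm [ -49.1 -113.1] r 74.9 ang -7.3 deg; tool x - radial deg 0.9 Frad -0.87 Ftan(ccw) 6.5 z 0.1523 w 15.965312060781145 gf 3.4334508434403688
[ 79.56666667 326.87333333] 150
```

View pics/l1.png

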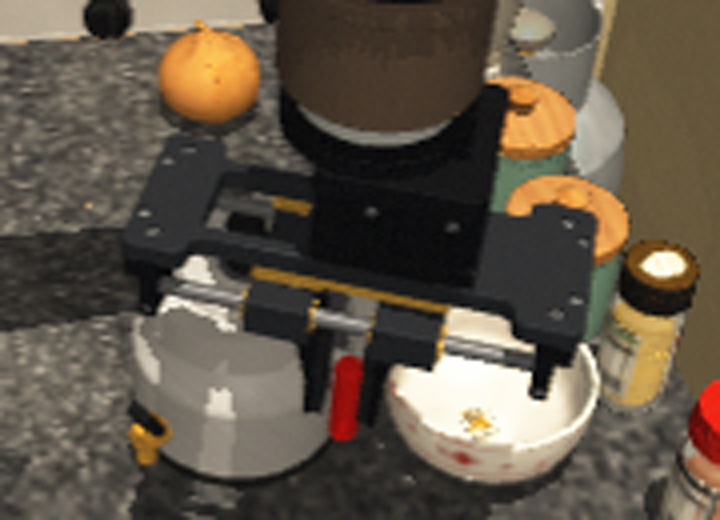

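The picture shows the red knob between the fingers at crop (345,400). I'll track its pixel position as I press.

Request:
play_rows(steps=[{"ax":0,"ay":0,"az":0.8,"dx":0,"dy":1,"dz":0,"claw":16},{"ax":0,"ay":0,"az":0,"dx":0,"dy":0,"dz":0,"claw":16},{"ax":0,"ay":0,"az":0,"dx":0,"dy":0,"dz":0,"claw":16}])

```text
time_s: 26.2
tcp_pos: [0.6079, -0.0646, 0.1523]
ee_rot: [[-0.418, -0.908, 0.003], [-0.908, 0.418, -0.0], [-0.001, -0.003, -1.0]]
wrist_force: [7.6, -1.9, -0.5]
gripper_width: 0.184
gripper_force: 3.7
```

```bash
cat > red.py <<'E'
from h import *
c=capture('side'); f=c['frame'].astype(float)
hsv=cv2.cvtColor(c['frame'],cv2.COLOR_BGR2HSV); red=((hsv[...,0]<8)|(hsv[...,0]>172))&(hsv[...,1]>150)&(hsv[...,2]>60)
red[:, :250]=0; red[:,400:]=0; red[:190]=0; red[300:]=0
X=cloud(c)[red]; a=np.argwhere(red)
# weighted redness centroid over lower rows
w=np.clip(f[...,2]-np.maximum(f[...,0],f[...,1])-20,0,None); w[:258]=0;w[278:]=0;w[:,:300]=0;w[:,350:]=0
print('red',red.sum(),a.mean(0)[::-1].round(2),'edges',a[:,1].min(),a[:,1].max(),a[:,0].min(),a[:,0].max(),'wc',((w.sum(0)*np.arange(560)).sum()/w.sum()).round(3),X.mean(0).round(4))
E
python3 hp.py lever;python3 red.py
```

```text
t 26.2 keg xy mm [ -49.5 -112.4] r 74.9 ang -8.0 deg; tool x - radial deg 0.7 Frad -1.51 Ftan(ccw) 7.65 z 0.1523 w 15.9871663139494 gf 3.6875159083865583
red 144 [326.42 269.49] edges 322 356 259 285 wc 325.84 [ 0.6092 -0.0722  0.1487]
```

Request:
play_rows(steps=[{"ax":0,"ay":0,"az":0.8,"dx":0,"dy":1,"dz":0,"claw":16},{"ax":0,"ay":0,"az":0,"dx":0,"dy":0,"dz":0,"claw":16},{"ax":0,"ay":0,"az":0,"dx":0,"dy":0,"dz":0,"claw":16}])

```text
time_s: 26.55
tcp_pos: [0.6073, -0.0643, 0.1523]
ee_rot: [[-0.431, -0.902, 0.003], [-0.902, 0.431, -0.0], [-0.001, -0.003, -1.0]]
wrist_force: [7.2, -2.4, -0.4]
gripper_width: 0.183
gripper_force: 4.0
```

```bash
python3 hp.py lever;python3 red.py
```

```text
t 26.55 keg xy mm [ -49.8 -111.7] r 74.9 ang -8.5 deg; tool x - radial deg 0.5 Frad -1.0 Ftan(ccw) 7.51 z 0.1523 w 15.915766155298114 gf 3.968896202277392
red 145 [326.03 269.48] edges 321 356 259 285 wc 325.422 [ 0.6099 -0.068   0.1437]
```

Request:
play_rows(steps=[{"ax":0,"ay":0,"az":0.7,"dx":0,"dy":0.9,"dz":0,"claw":16},{"ax":0,"ay":0,"az":0,"dx":0,"dy":0,"dz":0,"claw":16},{"ax":0,"ay":0,"az":0,"dx":0,"dy":0,"dz":0,"claw":16}])

```text
time_s: 26.9
tcp_pos: [0.6066, -0.0639, 0.1523]
ee_rot: [[-0.442, -0.897, 0.004], [-0.897, 0.442, -0.0], [-0.001, -0.003, -1.0]]
wrist_force: [7.4, -3.6, -1.9]
gripper_width: 0.188
gripper_force: 4.2
```

```bash
python3 hp.py lever;python3 red.py
```

```text
t 26.9 keg xy mm [ -50.2 -111.1] r 74.9 ang -9.1 deg; tool x - radial deg 0.4 Frad -0.08 Ftan(ccw) 8.19 z 0.1523 w 16.39267959071513 gf 4.248107965104282
red 143 [325.67 269.34] edges 321 356 259 285 wc 325.014 [ 0.61   -0.0653  0.1409]
```

Request:
play_rows(steps=[{"ax":0,"ay":0,"az":0.7,"dx":0,"dy":0.9,"dz":0,"claw":16},{"ax":0,"ay":0,"az":0,"dx":0,"dy":0,"dz":0,"claw":16},{"ax":0,"ay":0,"az":0,"dx":0,"dy":0,"dz":0,"claw":16}])

```text
time_s: 27.25
tcp_pos: [0.606, -0.0636, 0.1524]
ee_rot: [[-0.453, -0.892, 0.004], [-0.892, 0.453, -0.0], [-0.001, -0.004, -1.0]]
wrist_force: [7.1, -3.2, -1.9]
gripper_width: 0.184
gripper_force: 4.5
```

```bash
python3 hp.py lever;python3 red.py
```

```text
t 27.25 keg xy mm [ -50.5 -110.4] r 74.9 ang -9.6 deg; tool x - radial deg 0.2 Frad -0.37 Ftan(ccw) 7.8 z 0.1524 w 16.045726306704413 gf 4.525533572304994
red 141 [325.31 269.38] edges 321 356 259 285 wc 324.655 [ 0.6094 -0.0649  0.1403]
```

Request:
play_rows(steps=[{"ax":0,"ay":0,"az":0.7,"dx":0,"dy":0.9,"dz":0,"claw":16},{"ax":0,"ay":0,"az":0,"dx":0,"dy":0,"dz":0,"claw":16},{"ax":0,"ay":0,"az":0,"dx":0,"dy":0,"dz":0,"claw":16}])

```text
time_s: 27.6
tcp_pos: [0.6055, -0.0633, 0.1524]
ee_rot: [[-0.463, -0.886, 0.005], [-0.886, 0.463, -0.001], [-0.002, -0.004, -1.0]]
wrist_force: [9.2, -3.5, -2.5]
gripper_width: 0.183
gripper_force: 4.8
```

```bash
python3 hp.py lever;python3 red.py; python3 post.py
```

```text
t 27.6 keg xy mm [ -50.7 -109.8] r 74.8 ang -10.1 deg; tool x - radial deg 0.0 Frad -1.15 Ftan(ccw) 9.73 z 0.1524 w 15.954760203220161 gf 4.825273621827364
red 145 [324.88 269.27] edges 320 356 259 285 wc 324.293 [ 0.6092 -0.0628  0.1382]
top red 0 
side red 0
```

Request:
play_rows(steps=[{"ax":0,"ay":0,"az":0,"dx":0,"dy":-1,"dz":0,"claw":16},{"ax":0,"ay":0,"az":0,"dx":0,"dy":-1,"dz":0,"claw":17},{"ax":0,"ay":0,"az":0,"dx":0,"dy":-1,"dz":0,"claw":19},{"ax":0,"ay":0,"az":0,"dx":0,"dy":0,"dz":0,"claw":20}])

```text
time_s: 28.15
tcp_pos: [0.606, -0.064, 0.1521]
ee_rot: [[-0.464, -0.886, -0.0], [-0.886, 0.464, 0.0], [-0.0, 0.0, -1.0]]
wrist_force: [3.3, 0.7, 1.4]
gripper_width: 0.222
gripper_force: 1.6
```

```bash
python3 hp.py lever;python3 red.py
```

```text
t 28.15 keg xy mm [ -50.7 -110.7] r 75.2 ang -9.5 deg; tool x - radial deg -0.6 Frad -2.15 Ftan(ccw) 2.61 z 0.1521 w 19.307654687800564 gf 1.6440179114579223
red 142 [326.13 269.37] edges 322 356 259 285 wc 325.524 [ 0.6107 -0.0658  0.1413]
```

Request:
play_rows(steps=[{"ax":0,"ay":0,"az":0,"dx":0,"dy":-2,"dz":0,"claw":26},{"ax":0,"ay":0,"az":0,"dx":0,"dy":-1,"dz":0,"claw":32},{"ax":0,"ay":0,"az":0,"dx":0,"dy":0,"dz":-5,"claw":36},{"ax":0,"ay":0,"az":0,"dx":0,"dy":0,"dz":-20,"claw":36},{"ax":0,"ay":0,"az":0,"dx":0,"dy":0,"dz":-20,"claw":36},{"ax":0,"ay":0,"az":0,"dx":40,"dy":0,"dz":0,"claw":36},{"ax":0,"ay":0,"az":0,"dx":40,"dy":0,"dz":0,"claw":36},{"ax":0,"ay":0,"az":0,"dx":40,"dy":0,"dz":0,"claw":36},{"ax":0,"ay":0,"az":0,"dx":0,"dy":0,"dz":0,"claw":36}])

```text
time_s: 29.1
tcp_pos: [0.5497, -0.1749, 0.1973]
ee_rot: [[-0.468, -0.884, -0.004], [-0.884, 0.468, 0.0], [0.001, 0.003, -1.0]]
wrist_force: [0.9, 0.4, 0.2]
gripper_width: 0.415
gripper_force: 0.0
```

```bash
python3 go.py; cat > lv.py <<'E'
from h import *
t=np.radians(35.5); M=np.array([[np.cos(t),-np.sin(t)],[np.sin(t),np.cos(t)]])
out=[]
for n in('top','side'):
    c=capture(n); X=cloud(c); z=X[...,2]; ok=c['range_z']>0
    for nm,g,pt,ref in(('post',(.619,-.012),(0,.06),265.8),('knob',(.610,-.066),(.016,-.076),217)):
        m=ok&(np.hypot(X[...,0]-g[0],X[...,1]-g[1])<.02)&(z>.16)&(z<.17)
        if m.sum()>3:
            p=X[m].mean(0); v=M.T@(p[:2]-[.583,.0556])-pt; a=np.degrees(np.arctan2(v[1],v[0]))%360-ref
            print(n,nm,m.sum(),p.round(4),'r',np.hypot(*v).round(4),'ang deg',a.round(2))
    f=c['frame'][140:250,260:390] if n=='top' else c['frame'][190:300,260:390]
    out.append(cv2.resize(f,(390,330),interpolation=cv2.INTER_CUBIC))
cv2.imwrite('pics/l2.png',np.hstack(out))
E
python3 lv.py
```

```text
t 29.1 tcp [ 0.5497 -0.1749  0.1973] yawx -117.9 tilt [-0.004  0.    -1.   ] F [0.86 0.41 0.22] w 36.12447555634089 gf 0.0 j [ -2.  19. -10.  -0. -61. -26.]
top post 21 [ 0.6175 -0.0125  0.1639] r 0.1359 ang deg -0.63
```

View pics/l2.png

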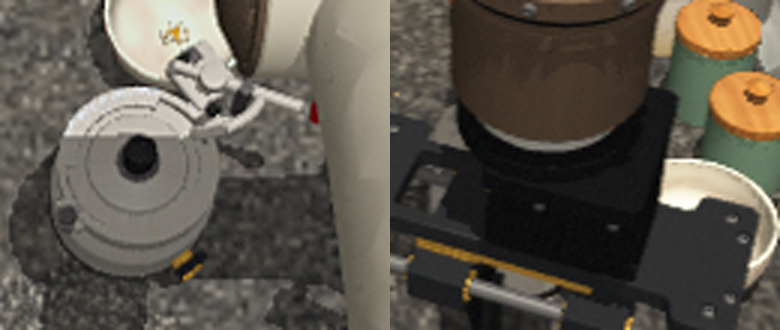

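The top crop shows the hook round the post and the knob at (313,110), but the arm blocks the rest. I'll pull clear for a proper measurement.

Request:
play_rows(steps=[{"ax":0,"ay":0,"az":0,"dx":40,"dy":15,"dz":0,"claw":36},{"ax":0,"ay":0,"az":0,"dx":40,"dy":15,"dz":0,"claw":36},{"ax":0,"ay":0,"az":0,"dx":40,"dy":15,"dz":0,"claw":36},{"ax":0,"ay":0,"az":0,"dx":40,"dy":15,"dz":0,"claw":36},{"ax":0,"ay":0,"az":0,"dx":40,"dy":15,"dz":0,"claw":36},{"ax":0,"ay":0,"az":0,"dx":40,"dy":15,"dz":0,"claw":36},{"ax":0,"ay":0,"az":0,"dx":40,"dy":15,"dz":0,"claw":36},{"ax":0,"ay":0,"az":0,"dx":40,"dy":15,"dz":0,"claw":36},{"ax":0,"ay":0,"az":0,"dx":0,"dy":0,"dz":0,"claw":36}])

```text
time_s: 30.1
tcp_pos: [0.2959, -0.4012, 0.1971]
ee_rot: [[-0.467, -0.884, -0.002], [-0.884, 0.467, 0.001], [-0.0, 0.002, -1.0]]
wrist_force: [0.3, 1.6, -0.1]
gripper_width: 0.415
gripper_force: 0.0
```

```bash
python3 go.py; sed -i 's#pics/l2#pics/l3#' lv.py; python3 lv.py
```

```text
t 30.1 tcp [ 0.2959 -0.4012  0.1971] yawx -117.87 tilt [-0.002  0.001 -1.   ] F [ 0.25  1.62 -0.05] w 36.10845543176485 gf 0.0 j [-35.  12. -20.   0. -58.   7.]
top post 23 [ 0.6172 -0.0121  0.1641] r 0.1354 ang deg -0.67
top knob 42 [ 0.6119 -0.0667  0.1643] r 0.0752 ang deg -4.59
side post 19 [ 0.6181 -0.0128  0.1632] r 0.1365 ang deg -0.47
side knob 43 [ 0.6131 -0.0671  0.1634] r 0.0751 ang deg -3.63
```

View pics/l3.png

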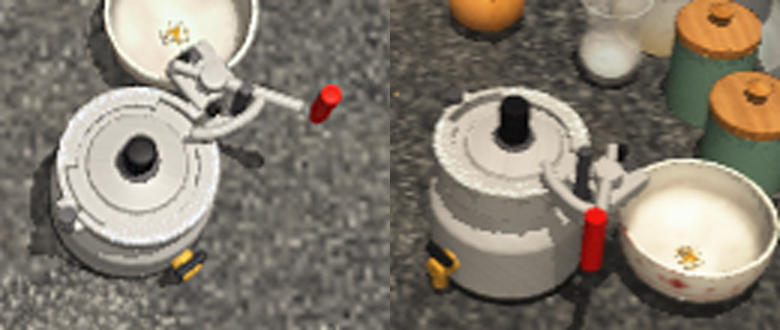

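The ring is closed with hoop at about 0.01. The lever is over the post at its stop, at about -4°, and the knob is at left-crop (325,103). I'll check the bystanders and the lid, then hand in.

```bash
python3 - <<'E'
from m import *
a=np.load('top0.npy',allow_pickle=True).item(); c=capture('top')
for nm,(x0,x1,y0,y1) in dict(bowl=(295,322,120,165),glass=(200,234,130,168),onion=(164,200,180,214)).items():
    A=a['frame'][y0:y1,x0:x1].astype(np.float32).mean(2); B=c['frame'][y0:y1,x0:x1].astype(np.float32).mean(2)
    print(nm,cv2.phaseCorrelate(A,B), np.abs(A-B).mean())
X=cloud(c); z=X[...,2]; m=(c['range_z']>0)&(np.hypot(X[...,0]-.584,X[...,1]-.056)<.02)&(z>.143)&(z<.149)
print('lid knob',m.sum(),X[m].mean(0), 'initial bias: knob(.5342,.2525) vs tcp(.5344,.2523)')
E
```

```text
bowl ((0.2776885971082912, 0.6065135245933), 0.763235282113032) 4.4639235
glass ((-0.019918590996155672, 0.008600040172066059), 1.0072649585290088) 2.501548
onion ((0.03250525727357356, -0.04567589951087925), 1.0009372824871983) 2.3540301
lid knob 78 [0.58363003 0.05554157 0.14537134] initial bias: knob(.5342,.2525) vs tcp(.5344,.2523)
```

```bash
python3 -c "
from station import *
print(finish_job())"
```

```text
the job is handed in; nothing more can be done
None
```

The keg is closed and the job handed in at about 30 s: lid within about 1 mm of the rim centre, ring closed, latch lever over the post and pressed to just under 10 N (above the 5 to 8 N aimed for, and the stop felt softer than described, so I'm not certain it was the stop itself); glass and onion unmoved, and the bowl never knowingly touched, though its check was muddied by the lever passing over it.

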